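# Shut the power box and lock it with the socket that fits

## Task

The power box lies on its back with its door standing open. Push the door down until it snaps home past its catches; then try the two look-alike sockets from the tray on the hexagon bolt on the door, and with the one that fits, fully down over the bolt head, turn the bolt clockwise to its stop. A socket that does not fit goes back standing on a tray post, and the other things on the bench are left where they are. Finish without letting go: still gripping the fitting socket, fully seated on the locked bolt.

Things in the scene. Friction and masses are not known exactly. Their poses are not given: they have to be found in the camera images.
- power_box: Grey cast metal box, 170 (x) x 200 (y) x 75 mm high, fixed to the worktop, lying on its back with its opening up. Origin: centre of its underside. Its -x side roughly faces the robot; the door is hinged along its +x (far) top edge.
- door (a joint): The box's hinged door, an 8 mm plate: 0 = shut, level on the box; grows (rad, at most 1.5) as it swings up and away from the robot. It stays where it is left; 2 to 3 N at the free edge moves it. Below 0.06 rad two sprung rollers at the free edge resist: 7 to 9 N there snaps it past them to 0, where they hold it.
- door_hinge (a point): Middle of the door's hinge axis, which runs along the box's y axis; box frame (88, 0, 77) mm.
- door_edge (a point): Point on the door's outer face, 10 mm in from the middle of the free edge: a good place to push. Door shut: (-75, 0, 84) mm in the box frame. Its z axis is the outward normal of the door, its x axis points to the hinge, which is 163 mm away in x and 7 mm down in z.
- lock_bolt: Steel hexagon bolt head on the door, 24 mm across flats, 14 mm high, top 3 mm bevelled, on a round boss 44 mm dia. Origin: centre of its underside, on the boss; z out of the door; a flat faces x. Door shut: (-47, 0, 87) mm in the box frame. The fitting socket goes on within about 6 degrees of its hexagon until its mouth meets the boss; the 21 mm one stops about 13 mm higher.
- lock_bolt_turn (a joint): Turn of the lock bolt (rad), growing clockwise as seen from outside (from above when shut), from 0 to its hard stop at 1.15, where its cam has locked the door. It takes about 0.2 N m to turn and stays where it is left.
- socket_tray: Dark steel tray 58 (x) x 206 (y) x 10 mm, fixed to the worktop, with three upright posts 14 mm dia, 14 mm high in a row along its y axis at y = -66, 0 and 66 mm, one for each socket. Origin: centre of its underside; the sockets' mouths rest on its top, 10 mm up.
- socket_a: One of two steel sockets alike outside (other: socket_b): barrel 36 mm dia, 25 mm high, cone to 30, neck 30 mm dia up to 62 mm; 0.13 to 0.21 kg. Stands mouth down over a tray post. Origin: mouth centre; z up towards the neck. Hexagon opening 22 mm deep, a flat faces its x axis. One of the two has 25.5 mm across flats and fits, the other 21 mm; which one is not told. Grip it by the neck.
- socket_b: One of two steel sockets alike outside (other: socket_a): barrel 36 mm dia, 25 mm high, cone to 30, neck 30 mm dia up to 62 mm; 0.13 to 0.21 kg. Stands mouth down over a tray post. Origin: mouth centre; z up towards the neck. Hexagon opening 22 mm deep, a flat faces its x axis. One of the two has 25.5 mm across flats and fits, the other 21 mm; which one is not told. Grip it by the neck.
- socket_c: The visibly thicker third socket: barrel 47 mm dia, 25 mm high, the same 30 mm neck up to 62 mm. Its opening, 34 mm across flats, is far too large for the bolt. Origin: centre of the mouth. It stands on a tray post too.
- camera_mount: Bystander: small black lens in a pale green U-shaped mount, 22 x 31 x 33 mm, loose, beside the box.
- pen_torch: Bystander: grey pen torch, 134 mm long, 19 mm thick, loose.
- spare_motor: Bystander: small black motor with wires, 67 x 28 x 31 mm, loose.
- marker: Bystander: green marker, 121 mm long, 13 mm thick, loose.
- glue_bottle: Bystander: upright glue bottle with a pointed cap, 29 mm in diameter, 92 mm high, loose.

How it is judged:
By the outcome, as a careful person would: the job done as asked, in the order asked, and still so for the second after the job is handed in, while the arm keeps its last pose, push and grip.
It also fails if it takes over 72 s, if anything falls off the work surface, if the arm or the gripper's body presses on something with over 40 N, if the wrist force passes 120 N, or if a joint passes its speed limit or range.

## Robot

A 6-joint arm with a two-finger parallel gripper is mounted at the origin on a cart in front of the work surface, level with it; the furniture and walls round the work are solid. World frame = base frame: x ahead of the robot, y to its left, z up, the work surface at z = 0. Lengths are in m, angles in rad, forces in N, time in s.
With the tool pointing down it reaches from about 0.3 to 0.775 m from the base axis. Payload 14.6 kg.
Tool frame: the origin (TCP) lies on the centre line of the jaws, within the pads' length; the fingertips stand ctrl.tcp_to_tips ahead of it and the grasp point (between the pads) lies 2 mm behind it (ctrl.tcp_to_tips is the distance from the TCP to the fingertips, in m); z points along the fingers, y is the line along which they close (so a half turn about z gives the same grasp; the last joint's range is limited). The gripper opens to 94 mm and grips with 3 to 60 N. Pads are 16 mm wide; open, the fingers measure 119 mm over their backs; the gripper's body (75 mm by 177 mm) begins 78 mm behind the grasp point.
Start: joints at [-1.357, 0.3, 1.521, -0, 1.321, -0.067], TCP at [0.152, -0.528, 0.222] pointing down, gripper open.
Joint ranges: [-3.03, 3.03], [-0.79, 2.21], [0.23, 2.52], [-1.04, 4.18], [0, 3.07], [-2.55, 2.55]. Speed limits (rad/s): [2.22, 2.22, 2.57, 3.14, 3.14, 3.14].

## Interface

Orientations are given as [roll, pitch, yaw] about the fixed x, y, z axes, in that order (R = Rz(yaw) Ry(pitch) Rx(roll)).
In Python, from station import telemetry, viewer, hand_in, ctrl gives the robot as it stands.
- The arm moves only by the tool step_arm, never from a script. Its argument "plan" is a list of rows, each an object of numbers: "dx", "dy", "dz": the shift along the tool's x, y, z scaled (see below); "rx", "ry", "rz": the turn, a rotation vector about the tool's x, y, z scaled (see below); "claw": the closure, from 0 (fully open) to 1 (shut). In form: [{"dx": .., "dy": .., "dz": .., "rx": .., "ry": .., "rz": .., "claw": ..}, ...]. A call has 1 to 10 rows; each row shifts and turns the commanded pose from where the row before left it, along the tool's axes as they then stand; what a row does not reach is not made up. The controller multiplies each number of a shift by 0.1 m and each number of a turn by 90 degrees. A row lasts 1/10 s, in which the tool goes at most 50 mm and 8.59 degrees, less where a joint would pass 70% of its speed; a pose out of reach is approached as far as the arm can. A call with a number of a shift or a turn outside -1 to 1 is refused whole. A call with a gripper value outside its range is refused whole. The fingers move at their own pace and stop on an object; "grip_force" is the grip in N (left out, the last holds). Time passes only in rows, so rows that do not move let the fingers close. It gives the time, the measured TCP pose, the force, the opening and the grip force at its end, in the units of the state.
- telemetry.get_obs(): the state, without advancing time (a new reading comes with each control period).
- viewer.camera(name): name is "scene" or "top" or "wrist"; returns a dict with "img" (480x640x3 uint8, red, green, blue), "z_map" (480x640 float32, m along the optical axis (not along the pixel's ray), 0 where there is no reading), "fx", "fy", "cx", "cy" (pixels), "R" (3x3) and "t" (3): a world point X has camera coordinates R X + t; the wrist camera has in their place "tool_from_camera" (4x4, takes a point from camera to tool coordinates, whose origin is the TCP and whose axes are the flange's). Camera axes: x right, y down, z forward; pixel columns grow to the right and rows downward; lengths in m; the calibration is good to about 2 mm. The wrist camera is an equidistant fisheye: a pixel r from the principal point sees the ray r / f radians off the axis. A picture is of the moment at which its call begins: read the wrist's pose just before it.
- hand_in(): hands the job in; it is judged then, once.
Trained networks look in a picture, given as the dict that the camera call returned (one of the last four; its "shot" number tells which), for a name from the list of things; names that differ only in an ending like _2 or _b are one class to them, and where a whole thing is asked for, a point or a joint stands for the part that bears it (a point fixed in the world has none). Each returns a list of dicts, best first, with "score" (0 to 1); they miss things now and then, are a little off and sometimes report something else, mostly with a low value. They report only what shows in the picture. A call takes as long as a camera call.
- viewer.recognise(target, picture): "rect" ([left, top, right, bottom] in pixels, round what is visible of it).
The state is a dict: "time_s": time; "qpos": joint angles; "joint_vel": joint speeds; "tau": joint torques, N m; "ee_pos": TCP position; "eef_rot": TCP orientation; "force": force on the tool from outside, world axes, zero at the start; "moment": the same for the moment, N m; "grip_width": finger opening in m; "grip_force": force on a finger pad.
Only numpy, scipy, OpenCV 4.12 (cv2) and the standard library are available. Lean on these libraries where they do the work, as an engineer would, in place of code of your own. Each camera call takes 0.05 s, during which the arm holds its last target. There are 200 camera calls.

## Working session

There is one attempt and no reset: what is moved stays moved. The work goes in short steps, Python scripts to look and compute and a tool call to move; the robot and the scene stay as the last step left them, time stands still between calls to the robot, and variables do not carry over. Pictures are saved under pics/ and viewed, at most 10 in all, crops included, and the job is handed in when it is done.

Besides the shell and the picture viewer there is one more tool, called as name([rows], argument=value, ...), one row to a line, values as JSON. step_arm: Moves the arm, as the interface text tells. Shifts and turns lie within -1 to 1; 1 stands for 0.1 m of shift or 90 degrees of turn. Its arguments: {"type":"object","properties":{"plan":{"type":"array"},"grip_force":{"type":"number"}},"required":["plan"]}

```bash
mkdir -p pics
cat > h.py <<'E'
import numpy as np, cv2
from station import telemetry, viewer, hand_in, ctrl
from scipy.spatial.transform import Rotation as Ro
def cloud(p):
    z=p["z_map"]; v,u=np.mgrid[:z.shape[0],:z.shape[1]]
    c=np.stack([(u-p["cx"])/p["fx"]*z,(v-p["cy"])/p["fy"]*z,z],-1)
    w=(c-p["t"])@np.asarray(p["R"]); w[z<=0]=np.nan
    return w
def save(p,n): cv2.imwrite(f"pics/{n}.png",p["img"][:,:,::-1])
E
python3 - <<'E'
from h import *
print(ctrl.tcp_to_tips, telemetry.get_obs())
P={n:viewer.camera(n) for n in("top","scene")}
for n,p in P.items():
    save(p,n+"0"); np.savez(f"{n}0.npz",**{k:p[k] for k in("img","z_map","fx","fy","cx","cy","R","t")})
    w=cloud(p); print(n,"cam at",-np.asarray(p["R"]).T@p["t"])
    for o in("power_box","door","lock_bolt","socket_tray","socket_a","socket_c","camera_mount","pen_torch","spare_motor","marker","glue_bottle"):
        for d in viewer.recognise(o,p)[:3]:
            l,t,r,b=map(int,d["rect"]); q=w[(t+b)//2,(l+r)//2]
            print(o,round(d["score"],2),[l,t,r,b],q.round(3))
E
```

```text
0.017 {'time_s': 0.0, 'qpos': array([-1.35661625e+00,  3.00487191e-01,  1.52154384e+00, -1.31052151e-06,
        1.32068857e+00, -6.65978647e-02]), 'joint_vel': array([-3.00149080e-04,  1.99250342e-03,  4.91872383e-04, -4.63008215e-06,
       -1.11503665e-03, -2.00438762e-03]), 'tau': array([-1.01573660e-03, -5.31809378e+01, -3.52740347e+01,  7.07675703e-02,
        2.44266016e-02, -8.34732919e-05]), 'ee_pos': array([ 0.15235671, -0.52824174,  0.22189324]), 'eef_rot': array([-3.14046812e+00, -7.37301519e-05,  2.80778224e-01]), 'force': array([ 0.61228606, -0.02920844,  0.09582662]), 'moment': array([-0.01577241,  0.04806504, -0.02107212]), 'grip_force': 0.0, 'grip_width': 0.0939445321923095}
top cam at [0.53576327 0.09677267 1.40407986]
power_box 0.66 [336, 198, 437, 274] [ 0.64  -0.034  0.187]
door 0.64 [341, 195, 436, 255] [ 0.668 -0.044  0.143]
door 0.44 [214, 250, 300, 284] [0.575 0.259 0.062]
lock_bolt 0.65 [383, 230, 394, 241] [ 0.642 -0.039  0.184]
socket_a 0.5 [280, 261, 291, 277] [0.571 0.191 0.074]
socket_a 0.47 [246, 261, 263, 274] [0.576 0.266 0.059]
socket_c 0.5 [280, 26
[... 794 characters left out ...]
.574 0.337 0.047]
socket_a 0.94 [226, 312, 256, 361] [0.572 0.336 0.052]
socket_a 0.75 [296, 281, 317, 321] [0.557 0.209 0.055]
socket_c 0.94 [226, 312, 256, 361] [0.572 0.336 0.052]
socket_c 0.75 [296, 281, 317, 321] [0.557 0.209 0.055]
camera_mount 0.75 [293, 248, 303, 267] [0.695 0.11  0.018]
camera_mount 0.42 [363, 173, 386, 196] [ 0.598 -0.004  0.187]
pen_torch 0.75 [418, 197, 462, 226] [ 0.593 -0.256  0.017]
pen_torch 0.56 [295, 246, 303, 263] [0.696 0.106 0.024]
spare_motor 0.47 [263, 290, 278, 304] [0.641 0.226 0.018]
marker 0.96 [241, 340, 307, 378] [0.528 0.307 0.011]
glue_bottle 0.58 [145, 326, 167, 370] [0.648 0.446 0.048]
glue_bottle 0.58 [301, 162, 413, 216] [0.603 0.039 0.192]
```

Run:
```python
import cv2,numpy as np
a=np.load("top0.npz")["img"][:,:,::-1][180:320,150:500]; b=np.load("scene0.npz")["img"][:,:,::-1][140:390,130:480]
a=cv2.resize(a,None,fx=2,fy=2,interpolation=3);b=cv2.resize(b[:, :],None,fx=1.28,fy=1.28,interpolation=3)
m=np.zeros((600,700,3),np.uint8); m[:280]=a; m[280:280+min(320,b.shape[0]),:b.shape[1]]=b[:320]
cv2.imwrite("pics/m.png",m)
```

```text
(no output)
```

View pics/m.png

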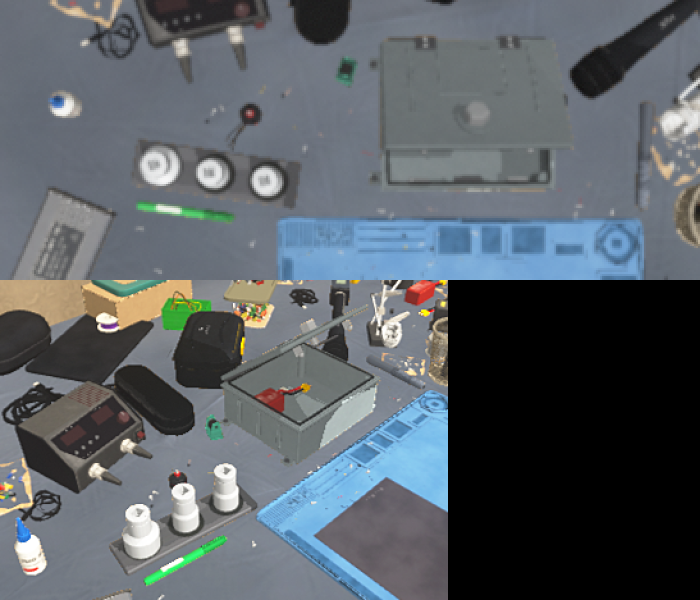

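The top view (2x crop) shows the box at about (475,115), the door open roughly 40°, and the bolt at (475,113). The sockets stand on the tray at (160,167), (213,173) and (268,180), and the leftmost is the thick one. The marker lies just in front of the tray and the motor behind it.

Run:
```python
from h import *
for n in("top","scene"):
    f=np.load(n+"0.npz"); p={k:f[k] for k in f}; w=cloud(p); W=w.reshape(-1,3); W=W[~np.isnan(W[:,0])]
    print(n)
    for c in((.58,.337),(.575,.265),(.565,.195)):
        m=(np.hypot(W[:,0]-c[0],W[:,1]-c[1])<.032)
        top=W[m&(W[:,2]>.066)&(W[:,2]<.085)]
        print("neck",len(top),top.mean(0).round(4) if len(top) else "",top.min(0).round(4),top.max(0).round(4))
    # tray surface
    m=(W[:,0]>.5)&(W[:,0]<.66)&(W[:,1]>.14)&(W[:,1]<.39)&(W[:,2]>.007)&(W[:,2]<.013)
    q=W[m][:,:2].astype(np.float32); print("tray",cv2.minAreaRect(q))
    # box region
    m=(W[:,0]>.48)&(W[:,0]<.80)&(W[:,1]>-.2)&(W[:,1]<.095)
    B=W[m]; r=B[(B[:,2]>.070)&(B[:,2]<.080)]
    print("rim",len(r),cv2.minAreaRect(r[:,:2].astype(np.float32)))
    for x0 in np.arange(.5,.8,.02):
        k=B[(abs(B[:,0]-x0)<.01)&(B[:,2]>.06)]
        if len(k):print(round(x0,2),len(k),"y",k[:,1].min().round(3),k[:,1].max().round(3),"z",np.percentile(k[:,2],[5,50,95]).round(3))
    if n=="top":
        d=B[(B[:,2]>.1)]
        for _ in range(4):
            c=d.mean(0);u,s,v=np.linalg.svd(d-c,full_matrices=False);nn=v[2]*np.sign(v[2][2]);e=(d-c)@nn;d=d[abs(e)<max(.004,1.5*e.std())]
        print("door plane",c,nn,np.degrees(np.arctan2(-nn[0],nn[2])),"yaw",np.degrees(np.arctan2(nn[1],nn[0])),e.std())
        e=(B-c)@nn; k=B[(e>.006)&(e<.03)&(B[:,2]>.15)]; print("bolt pts",len(k),np.median(k,0),e[(e>.006)&(e<.03)&(B[:,2]>.15)].max())
        D=B[(abs(e)<.005)&(B[:,2]>.095)]; print("edge", D[D[:,0]<.60].mean(0), D.min(0),D.max(0))
```

```text
top
neck 111 [0.5867 0.3286 0.0723] [0.5724 0.3141 0.0664] [0.6009 0.3433 0.0789]
neck 102 [0.5771 0.2635 0.0721] [0.5633 0.2487 0.0661] [0.5917 0.2768 0.0781]
neck 102 [0.5683 0.198  0.0719] [0.5541 0.1842 0.0662] [0.5825 0.2128 0.0778]
tray ((0.579930305480957, 0.26578643918037415), (0.15840522944927216, 0.24860243499279022), 0.23789167404174805)
rim 623 ((0.6786646842956543, -0.04032761603593826), (0.2426992803812027, 0.20522411167621613), 0.22518324851989746)
0.56 478 y -0.144 0.06 z [0.068 0.074 0.079]
0.58 127 y -0.143 0.06 z [0.064 0.072 0.077]
0.6 558 y -0.143 0.062 z [0.075 0.19  0.195]
0.62 817 y -0.143 0.062 z [0.171 0.18  0.188]
0.64 804 y -0.142 0.062 z [0.153 0.165 0.185]
0.66 733 y -0.142 0.062 z [0.138 0.147 0.156]
0.68 729 y -0.143 0.062 z [0.122 0.132 0.14 ]
0.7 713 y -0.141 0.062 z [0.106 0.115 0.123]
0.72 641 y -0.142 0.062 z [0.089 0.098 0.106]
0.74 217 y -0.139 0.062 z [0.081 0.088 0.092]
0.78 4 y -0.027 -0.015 z [0.064 0.066 0.067]
0.8 74 y -0.039 0.012 z [0.061 0.066 0.074]
door plane [ 0.65707944 -0.04027429  0.14963766] [0.63112369 0.00745528 0.77564638] -39
[... 558 characters left out ...]
4061924815177917), 79.50467681884766)
rim 1143 ((0.6777932047843933, -0.037051208317279816), (0.24468249082565308, 0.20898161828517914), 0.9645369052886963)
0.56 596 y -0.141 0.065 z [0.061 0.072 0.076]
0.58 120 y -0.141 0.066 z [0.062 0.072 0.076]
0.6 588 y -0.143 0.066 z [0.065 0.187 0.192]
0.62 295 y -0.142 0.066 z [0.063 0.157 0.183]
0.64 245 y -0.141 0.066 z [0.062 0.156 0.186]
0.66 176 y -0.142 0.067 z [0.062 0.074 0.149]
0.68 147 y -0.142 0.066 z [0.062 0.074 0.133]
0.7 140 y -0.138 0.066 z [0.061 0.074 0.117]
0.72 475 y -0.14 0.067 z [0.061 0.071 0.097]
0.74 21 y -0.089 0.066 z [0.07  0.074 0.091]
0.78 2 y -0.02 -0.017 z [0.061 0.061 0.062]
0.8 80 y -0.032 0.015 z [0.061 0.065 0.071]
```

step_arm([
  {"dz":-0.08,"rz":-0.0915,"claw":1},
  {"dz":-0.08,"rz":-0.0915,"claw":1},
  {"dz":-0.08,"rz":-0.0915,"claw":1},
  {"dz":-0.08,"rz":-0.0915,"claw":1},
  {"dz":-0.08,"rz":-0.0915,"claw":1},
  {"dz":-0.08,"rz":-0.0915,"claw":1},
  {"dz":-0.08,"rz":-0.0915,"claw":1},
  {"dz":0,"rz":-0.0915,"claw":1},
])

```text
$.plan[0]: bad value
```

```bash
cat >> h.py <<'E'
def go(x,y,z):
    "tool-frame shift (in units of 0.1 m) to world TCP target"
    o=telemetry.get_obs(); R=Ro.from_euler("xyz",o["eef_rot"]).as_matrix()
    d=R.T@(np.array([x,y,z])-o["ee_pos"])*10
    print("t",o["time_s"],"pos",o["ee_pos"].round(4),"rot",o["eef_rot"].round(4),"q6",o["qpos"][5].round(2),"F",o["force"].round(1),"w",round(o["grip_width"],4)); print("need",d.round(3),"rows>=",np.ceil(np.linalg.norm(d)/.5))
E
python3 -c "
from h import *
go(.611,.005,.27)"
```

```text
t 1.2 pos [ 0.1524 -0.5285  0.2225] rot [ 3.1416 -0.      0.2808] q6 -0.07 F [-0.1  0.   0.1] w 0.0938
need [ 5.885 -3.855 -0.475] rows>= 15.0
```

step_arm([
  {"dx":0,"dy":0,"dz":-0.08,"rx":0,"ry":0,"rz":-0.0915,"claw":1},
  {"dx":0,"dy":0,"dz":-0.08,"rx":0,"ry":0,"rz":-0.0915,"claw":1},
  {"dx":0,"dy":0,"dz":-0.08,"rx":0,"ry":0,"rz":-0.0915,"claw":1},
  {"dx":0,"dy":0,"dz":-0.08,"rx":0,"ry":0,"rz":-0.0915,"claw":1},
  {"dx":0,"dy":0,"dz":-0.08,"rx":0,"ry":0,"rz":-0.0915,"claw":1},
  {"dx":0,"dy":0,"dz":-0.08,"rx":0,"ry":0,"rz":-0.0915,"claw":1},
  {"dx":0,"dy":0,"dz":-0.08,"rx":0,"ry":0,"rz":-0.0915,"claw":1},
  {"dx":0,"dy":0,"dz":-0.08,"rx":0,"ry":0,"rz":-0.0915,"claw":1},
])

```text
time_s: 2.0
ee_pos: [0.1524, -0.5284, 0.2868]
eef_rot: [3.142, -0.0, 1.437]
force: [-0.9, 0.1, -0.6]
grip_width: 0.0333
grip_force: 0.0
```

```bash
python3 -c "
from h import *
go(.611,.005,.27)"
```

```text
t 2.0 pos [ 0.1524 -0.5284  0.2868] rot [ 3.1416 -0.      1.4366] q6 -1.22 F [-0.9  0.1 -0.6] w 0.0333
need [5.9   3.83  0.168] rows>= 15.0
```

step_arm([
  {"dx":0.37,"dy":0.24,"dz":0.01,"rx":0,"ry":0,"rz":0,"claw":1},
  {"dx":0.37,"dy":0.24,"dz":0.01,"rx":0,"ry":0,"rz":0,"claw":1},
  {"dx":0.37,"dy":0.24,"dz":0.01,"rx":0,"ry":0,"rz":0,"claw":1},
  {"dx":0.37,"dy":0.24,"dz":0.01,"rx":0,"ry":0,"rz":0,"claw":1},
  {"dx":0.37,"dy":0.24,"dz":0.01,"rx":0,"ry":0,"rz":0,"claw":1},
  {"dx":0.37,"dy":0.24,"dz":0.01,"rx":0,"ry":0,"rz":0,"claw":1},
  {"dx":0.37,"dy":0.24,"dz":0.01,"rx":0,"ry":0,"rz":0,"claw":1},
  {"dx":0.37,"dy":0.24,"dz":0.01,"rx":0,"ry":0,"rz":0,"claw":1},
  {"dx":0.37,"dy":0.24,"dz":0.01,"rx":0,"ry":0,"rz":0,"claw":1},
  {"dx":0.37,"dy":0.24,"dz":0.01,"rx":0,"ry":0,"rz":0,"claw":1},
])

```text
time_s: 3.0
ee_pos: [0.4427, -0.194, 0.2766]
eef_rot: [3.141, 0.0, 1.431]
force: [0.1, -0.8, -0.4]
grip_width: 0.0005
grip_force: 0.0
```

```bash
python3 -c "
from h import *
go(.611,.005,.27)"
```

```text
t 3.0 pos [ 0.4427 -0.194   0.2766] rot [3.1411e+00 2.0000e-04 1.4306e+00] q6 -0.35 F [ 0.1 -0.8 -0.4] w 0.0005
need [2.206 1.389 0.067] rows>= 6.0
```

step_arm([
  {"dx":0.37,"dy":0.245,"dz":0.04,"rx":0,"ry":0,"rz":0,"claw":1},
  {"dx":0.37,"dy":0.245,"dz":0.04,"rx":0,"ry":0,"rz":0,"claw":1},
  {"dx":0.37,"dy":0.245,"dz":0.04,"rx":0,"ry":0,"rz":0,"claw":1},
  {"dx":0.37,"dy":0.245,"dz":0.04,"rx":0,"ry":0,"rz":0,"claw":1},
  {"dx":0.37,"dy":0.245,"dz":0.04,"rx":0,"ry":0,"rz":0,"claw":1},
  {"dx":0.37,"dy":0.245,"dz":0.04,"rx":0,"ry":0,"rz":0,"claw":1},
  {"dx":0,"dy":0,"dz":0,"rx":0,"ry":0,"rz":0,"claw":1},
])

```text
time_s: 3.7
ee_pos: [0.6199, 0.0074, 0.2505]
eef_rot: [-3.139, -0.0, 1.434]
force: [-0.7, -0.6, -1.4]
grip_width: 0.0005
grip_force: 0.0
```

```bash
python3 -c "
from h import *
go(.619,.005,.202)"
```

```text
t 3.7 pos [0.6199 0.0074 0.2505] rot [-3.1394e+00 -4.0000e-04  1.4344e+00] q6 0.09 F [-0.7 -0.6 -1.4] w 0.0005
need [-0.025 -0.004  0.485] rows>= 1.0
```

step_arm([
  {"dx":-0.02,"dy":0,"dz":0.24,"rx":0,"ry":0,"rz":0,"claw":1},
  {"dx":0,"dy":0,"dz":0.24,"rx":0,"ry":0,"rz":0,"claw":1},
  {"dx":-0.014,"dy":-0.1,"dz":0.1,"rx":0,"ry":0,"rz":0,"claw":1},
  {"dx":-0.014,"dy":-0.1,"dz":0.1,"rx":0,"ry":0,"rz":0,"claw":1},
  {"dx":-0.01,"dy":-0.065,"dz":0.13,"rx":0,"ry":0,"rz":0,"claw":1},
  {"dx":-0.01,"dy":-0.065,"dz":0.13,"rx":0,"ry":0,"rz":0,"claw":1},
  {"dx":-0.005,"dy":-0.04,"dz":0.135,"rx":0,"ry":0,"rz":0,"claw":1},
  {"dx":-0.005,"dy":-0.04,"dz":0.13,"rx":0,"ry":0,"rz":0,"claw":1},
])

```text
time_s: 4.5
ee_pos: [0.5763, 0.0012, 0.1319]
eef_rot: [3.141, 0.0, 1.43]
force: [1.0, -0.1, 0.5]
grip_width: 0.0006
grip_force: 0.6
```

```bash
python3 -c "
from h import *
go(.574,.005,.101)
p=viewer.camera('scene');save(p,'s1')
w=cloud(p)
B=w[(w[...,0]>.57)&(w[...,0]<.72)&(w[...,1]>-.13)&(w[...,1]<-.07)&(w[...,2]>.077)]
for x in np.arange(.57,.72,.03): 
  k=B[abs(B[:,0]-x)<.006]; print(round(x,2),len(k),np.median(k[:,2]) if len(k) else '')
"
```

```text
t 4.5 pos [0.5763 0.0012 0.1319] rot [3.1409e+00 1.0000e-04 1.4303e+00] q6 0.08 F [ 1.  -0.1  0.5] w 0.0006
need [ 0.035 -0.028  0.309] rows>= 1.0
0.57 44 0.11488715949232037
0.6 41 0.11057165685993588
0.63 30 0.10472770452227605
0.66 6 0.09884393936012646
0.69 38 0.0933257619715292
0.72 36 0.08868261020296861
```

step_arm([
  {"dx":0.01,"dy":-0.02,"dz":0.1,"rx":0,"ry":0,"rz":0,"claw":1},
  {"dx":0,"dy":0,"dz":0.1,"rx":0,"ry":0,"rz":0,"claw":1},
  {"dx":0,"dy":0,"dz":0.05,"rx":0,"ry":0,"rz":0,"claw":1},
  {"dx":0,"dy":0,"dz":0.04,"rx":0,"ry":0,"rz":0,"claw":1},
  {"dx":0,"dy":0,"dz":0.03,"rx":0,"ry":0,"rz":0,"claw":1},
  {"dx":0,"dy":0,"dz":0,"rx":0,"ry":0,"rz":0,"claw":1},
])

```text
time_s: 5.15
ee_pos: [0.5749, 0.0029, 0.101]
eef_rot: [3.141, 0.0, 1.431]
force: [-8.0, -0.4, 15.3]
grip_width: 0.0006
grip_force: 7.5
```

```bash
cat > z.py <<'E'
from h import *
go(.574,.005,.101)
p=viewer.camera('scene')
w=cloud(p)
B=w[(w[...,0]>.55)&(w[...,0]<.72)&(w[...,1]>-.13)&(w[...,1]<-.07)&(w[...,2]>.07)]
for x in np.arange(.57,.72,.03): 
  k=B[abs(B[:,0]-x)<.006]; print(round(x,2),len(k),np.median(k[:,2]) if len(k) else '')
E
python3 z.py
```

```text
t 5.15 pos [0.5749 0.0029 0.101 ] rot [3.1414 0.     1.4307] q6 0.08 F [-8.  -0.4 15.3] w 0.0006
need [ 0.019 -0.012  0.   ] rows>= 1.0
0.57 90 0.0840437511170744
0.6 17 0.08449272920207257
0.63 20 0.08423945300101443
0.66 8 0.08474266133275883
0.69 37 0.08440990056283006
0.72 22 0.08588444919639995
```

step_arm([
  {"dx":0,"dy":0,"dz":-0.1,"rx":0,"ry":0,"rz":0,"claw":0.3},
  {"dx":-0.2,"dy":0,"dz":-0.4,"rx":0,"ry":0,"rz":0,"claw":0},
  {"dx":-0.2,"dy":0.1,"dz":-0.4,"rx":0,"ry":0,"rz":0,"claw":0},
  {"dx":0,"dy":0,"dz":-0.3,"rx":0,"ry":0,"rz":0,"claw":0},
  {"dx":0,"dy":0,"dz":0,"rx":0,"ry":0,"rz":0,"claw":0},
])

```text
time_s: 5.7
ee_pos: [0.5806, -0.0387, 0.2245]
eef_rot: [3.134, -0.0, 1.43]
force: [0.3, 0.4, 0.1]
grip_width: 0.0371
grip_force: 0.0
```

```bash
python3 -c "
from h import *
go(.574,.005,.101)
p=viewer.camera('wrist');save(p,'w1')
print(p['tool_from_camera'],p['fx'],p['cx'],p['cy'])
print(viewer.recognise('lock_bolt',p)[:2],viewer.recognise('socket_a',p)[:3])
"
```

```text
t 5.7 pos [ 0.5806 -0.0387  0.2245] rot [ 3.1343e+00 -2.0000e-04  1.4298e+00] q6 0.01 F [0.3 0.4 0.1] w 0.0371
need [ 0.424 -0.136  1.234] rows>= 3.0
[[ 4.24028904e-04 -9.59841611e-01 -2.80542158e-01  8.08124925e-02]
 [ 9.99999814e-01  2.83702657e-04  5.40807164e-04  9.72745340e-04]
 [-4.39498664e-04 -2.80542335e-01  9.59841552e-01 -1.62016244e-01]
 [ 0.00000000e+00  0.00000000e+00  0.00000000e+00  1.00000000e+00]] 371.64829954431775 316.8900339631719 240.7639657695694
[{'rect': [322.4, 218.2, 350.6, 248.6], 'score': 0.86}, {'rect': [270.2, 96.8, 486.4, 338.7], 'score': 0.36}] [{'rect': [255.9, 0.0, 285.9, 7.7], 'score': 0.51}]
```

View pics/w1.png

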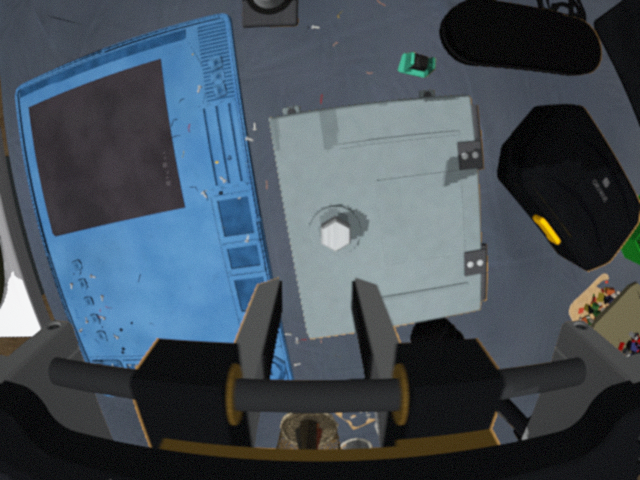

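The wrist view shows the door flat, with the hexagon bolt at about (336,234). The door spans roughly (272,115) to (485,300). I'll measure the bolt centre and hexagon from it.

```bash
cat >> h.py <<'E'
def wproj(p,o,uv,z):
    "fisheye pixels -> world on plane height z"
    uv=np.atleast_2d(uv).astype(float); d=uv-[p["cx"],p["cy"]]; r=np.linalg.norm(d,axis=1,keepdims=True)+1e-9; th=r/p["fx"]
    c=np.hstack([d/r*np.sin(th),np.cos(th)]); T=np.asarray(p["tool_from_camera"]); R=Ro.from_euler("xyz",o["eef_rot"]).as_matrix()
    a=R@T[:3,3]+o["ee_pos"]; w=c@T[:3,:3].T@R.T; return a+w*((z-a[2])/w[:,2:3])
def rectify(p,o,c,z,half=.03,n=480):
    "overhead orthophoto at height z: cols = -y world, rows = -x (x up)"
    s=np.linspace(half,-half,n); X,Y=np.meshgrid(c[0]+s,c[1]+s,indexing="ij"); P=np.stack([X,Y,np.full_like(X,z)],-1).reshape(-1,3)
    T=np.asarray(p["tool_from_camera"]); R=Ro.from_euler("xyz",o["eef_rot"]).as_matrix()
    q=((P-o["ee_pos"])@R-T[:3,3])@T[:3,:3]; th=np.arctan2(np.hypot(q[:,0],q[:,1]),q[:,2]); f=th*p["fx"]/np.hypot(q[:,0],q[:,1])
    m=(q[:,:2]*f[:,None]+[p["cx"],p["cy"]]).astype(np.float32).reshape(n,n,2)
    return cv2.remap(p["img"],m[...,0],m[...,1],cv2.INTER_CUBIC)
E
python3 - <<'E'
from h import *
o=telemetry.get_obs();p=viewer.camera('wrist')
print("bolt rect c",wproj(p,o,[336.5,233.4],.101))
g=rectify(p,o,(.595,-.037),.101)
cv2.imwrite("pics/bolt.png",g[:,:,::-1])
q=cv2.cvtColor(g,cv2.COLOR_RGB2GRAY); t,b=cv2.threshold(cv2.GaussianBlur(q,(5,5),0),0,255,cv2.THRESH_OTSU); 
n,l,s,c=cv2.connectedComponentsWithStats(b)
print(t,s,c)
z=p["z_map"]; print(z[225:245:4,325:350:4])
# door outline at z .084
d=[(272,118),(318,338),(487,300),(470,97)]
print(wproj(p,o,d,.084).round(4))
E
```

```text
bolt rect c [[ 0.59568629 -0.03521719  0.101     ]]
132.0 [[    53      0    287    358  39759]
 [     0      0    480    480 188746]
 [    73    125     42    109   1895]] [[166.74018461 137.70731155]
 [256.29673212 261.64311826]
 [ 93.08390501 169.71134565]]
[[0.30222464 0.29912922 0.29218155 0.2901579  0.28762808 0.28959402
  0.29604965]
 [0.29353017 0.28982818 0.28956118 0.29025176 0.28986546 0.28907794
  0.28962973]
 [0.2927783  0.2902179  0.28985053 0.28891745 0.28878254 0.28889588
  0.29012194]
 [0.29333505 0.29290366 0.29058728 0.2909924  0.29096332 0.29050463
  0.2904632 ]
 [0.29593784 0.29177397 0.29231343 0.29172993 0.29243785 0.29104012
  0.29188508]]
[[ 0.5579  0.0609  0.084 ]
 [ 0.567  -0.1368  0.084 ]
 [ 0.7312 -0.1247  0.084 ]
 [ 0.7219  0.0614  0.084 ]]
```

View pics/bolt.png

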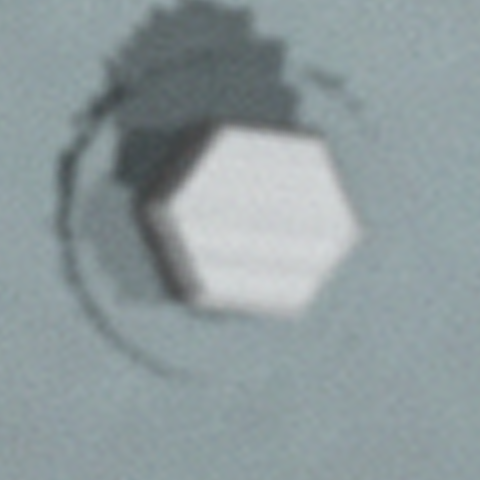

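The bolt-top hexagon is centred at about (259,219) at 8 px/mm, which puts it near world (0.598,-0.039) when rows and columns are converted. Its flat is tilted about -6°. I'll check the door's yaw numerically.

Run:
```python
from h import *
o=telemetry.get_obs()
def wcloud(p,o):
    v,u=np.mgrid[:480,:640]; d=np.stack([u-p["cx"],v-p["cy"]],-1); r=np.linalg.norm(d,axis=-1,keepdims=True)+1e-9; th=r/p["fx"]
    c=np.concatenate([d/r*np.tan(th),np.ones_like(r)],-1)*p["z_map"][...,None]
    T=np.asarray(p["tool_from_camera"]); R=Ro.from_euler("xyz",o["eef_rot"]).as_matrix()
    w=(c@T[:3,:3].T+T[:3,3])@R.T+o["ee_pos"]; w[(p["z_map"]<=0)|(th[...,0]>1.2)]=np.nan; return w
for n in("wrist","top","scene"):
    p=viewer.camera(n); w=wcloud(p,o) if n=="wrist" else cloud(p)
    B=w[(w[...,2]>.079)&(w[...,2]<.09)&(w[...,0]>.5)&(w[...,0]<.8)&(w[...,1]>-.2)&(w[...,1]<.12)]
    print(n,len(B),"z",np.median(B[:,2]))
    def fit(ax,sgn,lo,hi):
        bs=[];es=[]
        for b in np.arange(lo,hi,.005):
            k=B[abs(B[:,1-ax]-b)<.0025][:,ax]
            if len(k)>3: bs.append(b); es.append((k*sgn).max()*sgn)
        bs=np.array(bs);es=np.array(es)
        for _ in range(3):
            f=np.polyfit(bs,es,1); e=es-np.polyval(f,bs); m=abs(e)<max(.0015,1.5*e.std()); bs,es=bs[m],es[m]
        return np.degrees(np.arctan(f[0])).round(2),np.polyval(f,(lo+hi)/2).round(4),len(bs)
    print(" front x(y)",fit(0,-1,-.12,.045)," left y(x)",fit(1,1,.58,.71)," right",fit(1,-1,.58,.71))
    C=w[(w[...,2]>.097)&(w[...,2]<.107)&(np.hypot(w[...,0]-.596,w[...,1]+.038)<.022)]
    print(" bolt",len(C),C.mean(0) if len(C) else "")
```

```text
wrist 42094 z 0.08403052480409481
 front x(y) (np.float64(-0.6), np.float64(0.5592), 33)  left y(x) (np.float64(0.6), np.float64(0.0625), 26)  right (np.float64(0.95), np.float64(-0.1398), 19)
 bolt 763 [ 0.59797238 -0.03899354  0.10042749]
top 3421 z 0.08502914482654282
 front x(y) (np.float64(-43.12), np.float64(0.6187), 21)  left y(x) (np.float64(0.05), np.float64(0.0599), 25)  right (np.float64(-55.35), np.float64(-0.0767), 17)
 bolt 0 
scene 4399 z 0.08442988492830882
 front x(y) (np.float64(-0.52), np.float64(0.5587), 33)  left y(x) (np.float64(0.75), np.float64(0.064), 26)  right (np.float64(0.14), np.float64(-0.1376), 18)
 bolt 78 [ 0.59614164 -0.03621655  0.10056849]
```

step_arm([
  {"dx":0.44,"dy":-0.08,"dz":-0.02,"rx":0,"ry":0,"rz":0,"claw":0},
  {"dx":0.44,"dy":-0.08,"dz":-0.02,"rx":0,"ry":0,"rz":0,"claw":0},
  {"dx":0.44,"dy":-0.08,"dz":-0.02,"rx":0,"ry":0,"rz":0,"claw":0},
  {"dx":0.44,"dy":-0.08,"dz":-0.02,"rx":0,"ry":0,"rz":0,"claw":0},
  {"dx":0,"dy":0,"dz":0,"rx":0,"ry":0,"rz":0,"claw":0},
])

```text
time_s: 6.55
ee_pos: [0.5712, 0.1452, 0.2275]
eef_rot: [-3.141, -0.0, 1.435]
force: [-0.0, -0.6, 0.5]
grip_width: 0.094
grip_force: 0.0
```

Run:
```python
from h import *
go(.5675,.2,.09)
o=telemetry.get_obs();p=viewer.camera('wrist')
r=viewer.recognise('socket_a',p); print(r[:4])
a=[rectify(p,o,c,.072,.03,380) for c in((.586,.330),(.5765,.2655),(.5675,.2003))]
t=rectify(p,o,(.577,.265),.010,.11,380)
m=np.vstack([np.hstack(a[1:]),np.hstack([a[0],t])])
cv2.imwrite("pics/sock.png",cv2.resize(m,(600,600),interpolation=cv2.INTER_AREA)[:,:,::-1])
```

```text
t 6.55 pos [0.5712 0.1452 0.2275] rot [-3.1408e+00 -5.0000e-04  1.4354e+00] q6 0.32 F [-0.  -0.6  0.5] w 0.094
need [ 0.537 -0.11   1.375] rows>= 3.0
[{'rect': [287.8, 148.6, 326.3, 185.5], 'score': 0.71}, {'rect': [290.6, 74.5, 324.7, 117.1], 'score': 0.67}, {'rect': [280.2, 2.6, 331.3, 56.9], 'score': 0.56}]
```

View pics/sock.png

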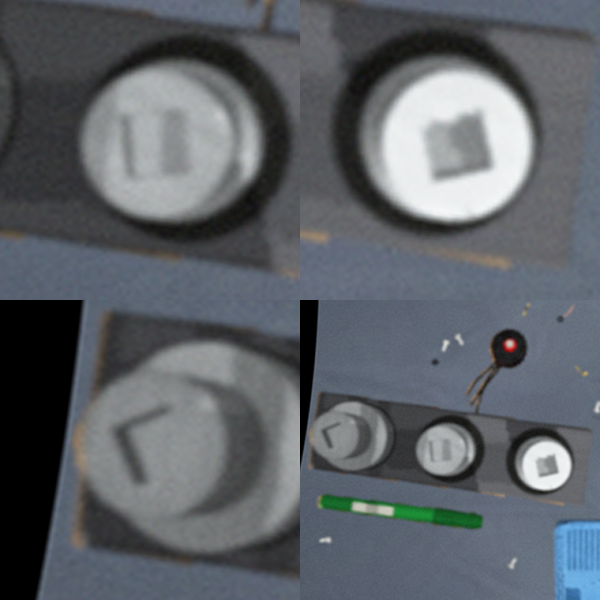

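The orthophoto shows the middle socket (top left panel) with its square rotated about +6°, and the right-hand socket (top right panel) with its square rotated about +12°. The thick socket is at the left of the tray, and the marker and motor are clear. I'll take the right-hand socket first.

step_arm([
  {"dx":0.262,"dy":-0.05,"dz":0.2,"rx":0,"ry":0,"rz":0,"claw":0},
  {"dx":0.262,"dy":-0.05,"dz":0.2,"rx":0,"ry":0,"rz":0,"claw":0},
  {"dx":0,"dy":0,"dz":0.3,"rx":0,"ry":0,"rz":0,"claw":0},
  {"dx":0,"dy":0,"dz":0.3,"rx":0,"ry":0,"rz":0,"claw":0},
  {"dx":0,"dy":0,"dz":0.3,"rx":0,"ry":0,"rz":0,"claw":0},
  {"dx":0,"dy":0,"dz":0,"rx":0,"ry":0,"rz":0,"claw":0},
])

```text
time_s: 7.25
ee_pos: [0.5678, 0.1922, 0.0939]
eef_rot: [-3.135, 0.003, 1.429]
force: [0.9, 0.8, 0.4]
grip_width: 0.0938
grip_force: 0.0
```

```bash
python3 -c "
from h import *
go(.5682,.1985,.060)"
```

```text
t 7.25 pos [0.5678 0.1922 0.0939] rot [-3.1351e+00  3.0000e-03  1.4292e+00] q6 0.41 F [0.9 0.8 0.4] w 0.0938
need [ 0.064 -0.002  0.339] rows>= 1.0
```

step_arm([
  {"dx":0,"dy":0,"dz":0.15,"rx":0,"ry":0,"rz":0,"claw":0},
  {"dx":0,"dy":0,"dz":0.15,"rx":0,"ry":0,"rz":0,"claw":0},
  {"dx":0,"dy":0,"dz":0,"rx":0,"ry":0,"rz":0,"claw":0},
  {"dx":0,"dy":0,"dz":0,"rx":0,"ry":0,"rz":0,"claw":0},
])

```text
time_s: 7.65
ee_pos: [0.5696, 0.1939, 0.0682]
eef_rot: [3.141, -0.0, 1.431]
force: [0.1, 0.0, -0.0]
grip_width: 0.0941
grip_force: 0.0
```

```bash
python3 -c "
from h import *
go(.5682,.1985,.060)"
```

```text
t 7.65 pos [0.5696 0.1939 0.0682] rot [ 3.1414e+00 -1.0000e-04  1.4306e+00] q6 0.41 F [ 0.1  0.  -0. ] w 0.0941
need [ 0.043 -0.02   0.082] rows>= 1.0
```

step_arm([
  {"dx":0.043,"dy":-0.02,"dz":0.08,"rx":0,"ry":0,"rz":0,"claw":0},
  {"dx":0,"dy":0,"dz":0,"rx":0,"ry":0,"rz":0,"claw":0},
  {"dx":0,"dy":0,"dz":0,"rx":0,"ry":0,"rz":0,"claw":1},
  {"dx":0,"dy":0,"dz":0,"rx":0,"ry":0,"rz":0,"claw":1},
  {"dx":0,"dy":0,"dz":0,"rx":0,"ry":0,"rz":0,"claw":1},
  {"dx":0,"dy":0,"dz":0,"rx":0,"ry":0,"rz":0,"claw":1},
  {"dx":0,"dy":0,"dz":0,"rx":0,"ry":0,"rz":0,"claw":1},
  {"dx":0,"dy":0,"dz":0,"rx":0,"ry":0,"rz":0,"claw":1},
  {"dx":0,"dy":0,"dz":0,"rx":0,"ry":0,"rz":0,"claw":1},
  {"dx":0,"dy":0,"dz":0,"rx":0,"ry":0,"rz":0,"claw":1},
], grip_force=45)

```text
time_s: 8.65
ee_pos: [0.5681, 0.1985, 0.0599]
eef_rot: [-3.142, -0.0, 1.431]
force: [0.2, 0.3, -0.5]
grip_width: 0.0334
grip_force: 0.0
```

```bash
python3 -c "
from h import *
go(.5682,.1985,.060); o=telemetry.get_obs(); print(o['grip_force'],o['moment'])"
```

```text
t 8.65 pos [0.5681 0.1985 0.0599] rot [-3.1416 -0.      1.4305] q6 0.42 F [ 0.2  0.3 -0.5] w 0.0334
need [ 0.     0.001 -0.001] rows>= 1.0
0.0 [ 0.00093011 -0.04226915 -0.01440914]
```

step_arm([
  {"dx":0,"dy":0,"dz":0,"rx":0,"ry":0,"rz":0,"claw":1},
  {"dx":0,"dy":0,"dz":0,"rx":0,"ry":0,"rz":0,"claw":1},
  {"dx":0,"dy":0,"dz":0,"rx":0,"ry":0,"rz":0,"claw":1},
  {"dx":0,"dy":0,"dz":-0.1,"rx":0,"ry":0,"rz":0,"claw":1},
  {"dx":0,"dy":0,"dz":-0.3,"rx":0,"ry":0,"rz":0,"claw":1},
  {"dx":0,"dy":0,"dz":-0.3,"rx":0,"ry":0,"rz":0,"claw":1},
  {"dx":0,"dy":0,"dz":-0.3,"rx":0,"ry":0,"rz":0,"claw":1},
  {"dx":0,"dy":0,"dz":-0.3,"rx":0,"ry":0,"rz":0,"claw":1},
  {"dx":0,"dy":0,"dz":0,"rx":0,"ry":0,"rz":0,"claw":1},
], grip_force=45)

```text
time_s: 9.55
ee_pos: [0.5694, 0.1989, 0.1949]
eef_rot: [3.135, -0.003, 1.431]
force: [0.3, 0.3, -1.8]
grip_width: 0.0289
grip_force: 45.0
```

Run:
```python
from h import *
go(.5975,-.039,.165); o=telemetry.get_obs(); print(o['grip_force'],o['force'])
```

```text
t 9.55 pos [0.5694 0.1989 0.1949] rot [ 3.1350e+00 -2.9000e-03  1.4306e+00] q6 0.42 F [ 0.3  0.3 -1.8] w 0.0289
need [-2.318  0.609  0.296] rows>= 5.0
44.98004972934723 [ 0.33827071  0.26321138 -1.8444464 ]
```

step_arm([
  {"dx":-0.36,"dy":0.09,"dz":0.02,"rx":0,"ry":0,"rz":0,"claw":1},
  {"dx":-0.36,"dy":0.09,"dz":0.02,"rx":0,"ry":0,"rz":0,"claw":1},
  {"dx":-0.36,"dy":0.09,"dz":0.02,"rx":0,"ry":0,"rz":0,"claw":1},
  {"dx":-0.36,"dy":0.09,"dz":0.02,"rx":0,"ry":0,"rz":0,"claw":1},
  {"dx":-0.36,"dy":0.09,"dz":0.02,"rx":0,"ry":0,"rz":0,"claw":1},
  {"dx":-0.36,"dy":0.09,"dz":0.02,"rx":0,"ry":0,"rz":0,"claw":1},
  {"dx":0,"dy":0,"dz":0,"rx":0,"ry":0,"rz":0.07,"claw":1},
  {"dx":0,"dy":0,"dz":0,"rx":0,"ry":0,"rz":0.07,"claw":1},
  {"dx":0,"dy":0,"dz":0,"rx":0,"ry":0,"rz":0.07,"claw":1},
  {"dx":0,"dy":0,"dz":0,"rx":0,"ry":0,"rz":0,"claw":1},
])

```text
time_s: 10.55
ee_pos: [0.591, -0.023, 0.1772]
eef_rot: [-3.14, 0.0, 1.099]
force: [-0.8, -0.3, -1.5]
grip_width: 0.0295
grip_force: 45.0
```

Run:
```python
from h import *
go(.5975,-.039,.165)
```

```text
t 10.55 pos [ 0.591  -0.023   0.1772] rot [-3.1404e+00  5.0000e-04  1.0988e+00] q6 0.37 F [-0.8 -0.3 -1.5] w 0.0295
need [-0.113  0.131  0.122] rows>= 1.0
```

step_arm([
  {"dx":-0.113,"dy":0.131,"dz":0.07,"rx":0,"ry":0,"rz":0,"claw":1},
  {"dx":0,"dy":0,"dz":0,"rx":0,"ry":0,"rz":0,"claw":1},
  {"dx":0,"dy":0,"dz":0,"rx":0,"ry":0,"rz":0,"claw":1},
])

```text
time_s: 10.85
ee_pos: [0.5978, -0.0395, 0.1703]
eef_rot: [-3.141, 0.0, 1.102]
force: [0.2, -0.5, -2.2]
grip_width: 0.0292
grip_force: 45.0
```

Run:
```python
from h import *
go(.5975,-.039,.155)
o=telemetry.get_obs();p=viewer.camera('wrist');save(p,'w2')
im=p["img"][:,:,::-1][180:400,200:440]; cv2.imwrite("pics/w2c.png",cv2.resize(im,None,fx=2.5,fy=2.5,interpolation=cv2.INTER_CUBIC))
```

```text
t 10.85 pos [ 0.5978 -0.0395  0.1703] rot [-3.1407e+00  3.0000e-04  1.1016e+00] q6 0.34 F [ 0.2 -0.5 -2.2] w 0.0292
need [ 0.003 -0.005  0.153] rows>= 1.0
```

View pics/w2c.png

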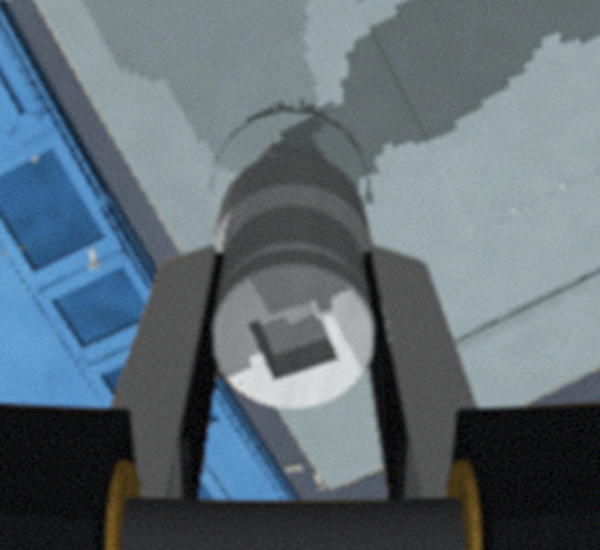

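The wrist crop shows the socket at (295,330) held upright by the neck, with the boss circle centred behind it. I'll lower it gently.

step_arm([
  {"dx":0,"dy":0,"dz":0.1,"rx":0,"ry":0,"rz":0,"claw":1},
  {"dx":0,"dy":0,"dz":0.05,"rx":0,"ry":0,"rz":0,"claw":1},
  {"dx":0,"dy":0,"dz":0.04,"rx":0,"ry":0,"rz":0,"claw":1},
  {"dx":0,"dy":0,"dz":0.02,"rx":0,"ry":0,"rz":0,"claw":1},
  {"dx":0,"dy":0,"dz":0.02,"rx":0,"ry":0,"rz":0,"claw":1},
  {"dx":0,"dy":0,"dz":0,"rx":0,"ry":0,"rz":0,"claw":1},
])

```text
time_s: 11.5
ee_pos: [0.5981, -0.0385, 0.1501]
eef_rot: [3.14, -0.001, 1.101]
force: [-8.0, 3.0, 18.1]
grip_width: 0.0296
grip_force: 45.1
```

Run:
```python
from h import *
go(.5975,-.039,.155)
print(telemetry.get_obs()['moment'])
```

```text
t 11.5 pos [ 0.5981 -0.0385  0.1501] rot [ 3.1403e+00 -9.0000e-04  1.1012e+00] q6 0.34 F [-8.   3.  18.1] w 0.0296
need [-0.007 -0.003 -0.049] rows>= 1.0
[ 0.45190158  1.94222088 -0.02335753]
```

step_arm([
  {"dx":0,"dy":-0.011,"dz":0,"rx":0,"ry":0,"rz":-0.045,"claw":1},
  {"dx":0,"dy":0,"dz":0,"rx":0,"ry":0,"rz":-0.045,"claw":1},
  {"dx":0,"dy":0,"dz":0,"rx":0,"ry":0,"rz":-0.045,"claw":1},
  {"dx":0,"dy":0,"dz":0,"rx":0,"ry":0,"rz":-0.045,"claw":1},
  {"dx":0,"dy":0,"dz":0,"rx":0,"ry":0,"rz":0,"claw":1},
])

```text
time_s: 12.0
ee_pos: [0.5981, -0.0384, 0.1503]
eef_rot: [3.137, -0.0, 1.386]
force: [-0.9, 0.7, 14.3]
grip_width: 0.0294
grip_force: 45.0
```

step_arm([
  {"dx":0,"dy":0,"dz":0,"rx":0,"ry":0,"rz":-0.045,"claw":1},
  {"dx":0,"dy":0,"dz":0,"rx":0,"ry":0,"rz":-0.045,"claw":1},
  {"dx":0,"dy":0,"dz":0,"rx":0,"ry":0,"rz":-0.045,"claw":1},
  {"dx":0,"dy":0,"dz":0,"rx":0,"ry":0,"rz":-0.045,"claw":1},
  {"dx":0,"dy":0,"dz":0,"rx":0,"ry":0,"rz":0,"claw":1},
])

```text
time_s: 12.5
ee_pos: [0.5981, -0.0384, 0.1503]
eef_rot: [3.137, 0.001, 1.669]
force: [-0.9, 0.4, 13.4]
grip_width: 0.0292
grip_force: 45.0
```

step_arm([
  {"dx":0,"dy":0,"dz":0,"rx":0,"ry":0,"rz":-0.045,"claw":1},
  {"dx":0,"dy":0,"dz":0,"rx":0,"ry":0,"rz":-0.045,"claw":1},
  {"dx":0,"dy":0,"dz":0,"rx":0,"ry":0,"rz":-0.045,"claw":1},
  {"dx":0,"dy":0,"dz":0,"rx":0,"ry":0,"rz":-0.045,"claw":1},
  {"dx":0,"dy":0,"dz":0,"rx":0,"ry":0,"rz":0,"claw":1},
])

```text
time_s: 13.0
ee_pos: [0.5981, -0.0384, 0.1502]
eef_rot: [3.138, 0.002, 1.952]
force: [0.1, 0.6, 13.3]
grip_width: 0.0291
grip_force: 45.0
```

step_arm([
  {"dx":0,"dy":0,"dz":0,"rx":0,"ry":0,"rz":-0.045,"claw":1},
  {"dx":0,"dy":0,"dz":0,"rx":0,"ry":0,"rz":-0.045,"claw":1},
  {"dx":0,"dy":0,"dz":0,"rx":0,"ry":0,"rz":-0.045,"claw":1},
  {"dx":0,"dy":0,"dz":0,"rx":0,"ry":0,"rz":-0.045,"claw":1},
  {"dx":0,"dy":0,"dz":0,"rx":0,"ry":0,"rz":0,"claw":1},
])

```text
time_s: 13.5
ee_pos: [0.5981, -0.0384, 0.1502]
eef_rot: [3.138, 0.003, 2.235]
force: [-0.3, 0.5, 12.5]
grip_width: 0.0295
grip_force: 45.0
```

The socket stayed 13 mm high through a full 65° turn, so this is the 21 mm one. I'll put it back.

step_arm([
  {"dx":0,"dy":0,"dz":-0.2,"rx":0,"ry":0,"rz":0,"claw":1},
  {"dx":0,"dy":0,"dz":-0.3,"rx":0,"ry":0,"rz":0,"claw":1},
  {"dx":0,"dy":0,"dz":0,"rx":0,"ry":0,"rz":0.0853,"claw":1},
  {"dx":0,"dy":0,"dz":0,"rx":0,"ry":0,"rz":0.0853,"claw":1},
  {"dx":0,"dy":0,"dz":0,"rx":0,"ry":0,"rz":0.0853,"claw":1},
  {"dx":0,"dy":0,"dz":0,"rx":0,"ry":0,"rz":0.0853,"claw":1},
  {"dx":0,"dy":0,"dz":0,"rx":0,"ry":0,"rz":0.0853,"claw":1},
  {"dx":0,"dy":0,"dz":0,"rx":0,"ry":0,"rz":0.0853,"claw":1},
  {"dx":0,"dy":0,"dz":0,"rx":0,"ry":0,"rz":0,"claw":1},
])

```text
time_s: 14.4
ee_pos: [0.5969, -0.0384, 0.1978]
eef_rot: [-3.142, -0.0, 1.426]
force: [-0.9, -0.0, -1.7]
grip_width: 0.0294
grip_force: 45.0
```

Run:
```python
from h import *
go(.5682,.1985,.11)
```

```text
t 14.4 pos [ 0.5969 -0.0384  0.1978] rot [-3.1416 -0.      1.4258] q6 0.02 F [-0.9 -0.  -1.7] w 0.0294
need [ 2.302 -0.626  0.878] rows>= 6.0
```

step_arm([
  {"dx":0.329,"dy":-0.0895,"dz":0,"rx":0,"ry":0,"rz":0,"claw":1},
  {"dx":0.329,"dy":-0.0895,"dz":0,"rx":0,"ry":0,"rz":0,"claw":1},
  {"dx":0.329,"dy":-0.0895,"dz":0,"rx":0,"ry":0,"rz":0,"claw":1},
  {"dx":0.329,"dy":-0.0895,"dz":0,"rx":0,"ry":0,"rz":0,"claw":1},
  {"dx":0.329,"dy":-0.0895,"dz":0.1,"rx":0,"ry":0,"rz":0,"claw":1},
  {"dx":0.329,"dy":-0.0895,"dz":0.2,"rx":0,"ry":0,"rz":0,"claw":1},
  {"dx":0.329,"dy":-0.0895,"dz":0.3,"rx":0,"ry":0,"rz":0,"claw":1},
  {"dx":0,"dy":0,"dz":0.2,"rx":0,"ry":0,"rz":0,"claw":1},
  {"dx":0,"dy":0,"dz":0,"rx":0,"ry":0,"rz":0,"claw":1},
])

```text
time_s: 15.3
ee_pos: [0.5662, 0.1989, 0.1151]
eef_rot: [-3.137, 0.002, 1.433]
force: [-0.3, -0.8, -1.7]
grip_width: 0.0292
grip_force: 45.0
```

Run:
```python
from h import *
go(.5682,.1985,.0605)
```

```text
t 15.3 pos [0.5662 0.1989 0.1151] rot [-3.1371e+00  2.1000e-03  1.4332e+00] q6 0.41 F [-0.3 -0.8 -1.7] w 0.0292
need [-0.     0.023  0.546] rows>= 2.0
```

step_arm([
  {"dx":0,"dy":0.02,"dz":0.25,"rx":0,"ry":0,"rz":0,"claw":1},
  {"dx":0,"dy":0,"dz":0,"rx":0,"ry":0,"rz":0,"claw":1},
  {"dx":0,"dy":0,"dz":0.1,"rx":0,"ry":0,"rz":0,"claw":1},
  {"dx":0,"dy":0,"dz":0.1,"rx":0,"ry":0,"rz":0,"claw":1},
  {"dx":0,"dy":0,"dz":0.08,"rx":0,"ry":0,"rz":0,"claw":1},
  {"dx":0,"dy":0,"dz":0,"rx":0,"ry":0,"rz":0,"claw":1},
])

```text
time_s: 15.9
ee_pos: [0.5693, 0.1979, 0.0639]
eef_rot: [-3.14, 0.001, 1.428]
force: [0.1, -0.7, -2.5]
grip_width: 0.0292
grip_force: 45.0
```

Run:
```python
from h import *
go(.5682,.1985,.060)
```

```text
t 15.9 pos [0.5693 0.1979 0.0639] rot [-3.1401e+00  6.0000e-04  1.4279e+00] q6 0.42 F [ 0.1 -0.7 -2.5] w 0.0292
need [ 0.004 -0.011  0.039] rows>= 1.0
```

Down over the post and free. I'll set it down and let go.

step_arm([
  {"dx":0,"dy":-0.01,"dz":0.035,"rx":0,"ry":0,"rz":0,"claw":1},
  {"dx":0,"dy":0,"dz":0,"rx":0,"ry":0,"rz":0,"claw":1},
  {"dx":0,"dy":0,"dz":0,"rx":0,"ry":0,"rz":0,"claw":0},
  {"dx":0,"dy":0,"dz":0,"rx":0,"ry":0,"rz":0,"claw":0},
  {"dx":0,"dy":0,"dz":0,"rx":0,"ry":0,"rz":0,"claw":0},
  {"dx":0,"dy":0,"dz":0,"rx":0,"ry":0,"rz":0,"claw":0},
  {"dx":0,"dy":0,"dz":0,"rx":0,"ry":0,"rz":0,"claw":0},
  {"dx":0,"dy":0,"dz":-0.2,"rx":0,"ry":0,"rz":0,"claw":0},
  {"dx":0,"dy":0,"dz":-0.3,"rx":0,"ry":0,"rz":0,"claw":0},
  {"dx":0,"dy":0,"dz":0,"rx":0,"ry":0,"rz":0,"claw":0},
])

```text
time_s: 16.9
ee_pos: [0.5703, 0.1988, 0.1153]
eef_rot: [3.136, -0.002, 1.428]
force: [-0.3, 0.6, 0.8]
grip_width: 0.0898
grip_force: 0.0
```

Run:
```python
from h import *
go(.5777,.264,.11)
o=telemetry.get_obs();p=viewer.camera('wrist')
a=[rectify(p,o,c,.072,.03,300) for c in((.5775,.264),(.568,.198))]
cv2.imwrite("pics/sock2.png",np.hstack(a)[:,:,::-1])
```

```text
t 16.9 pos [0.5703 0.1988 0.1153] rot [ 3.1362e+00 -2.4000e-03  1.4278e+00] q6 0.42 F [-0.3  0.6  0.8] w 0.0898
need [ 0.656 -0.02   0.055] rows>= 2.0
```

View pics/sock2.png

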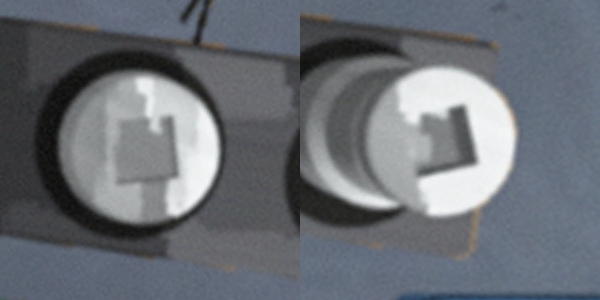

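The socket that was put back stands on its post, with its top at (440,140) in the picture. The middle socket's top is at (139,148), or world (0.578,0.266), with its square rotated about +6°.

step_arm([
  {"dx":0.22,"dy":-0.01,"dz":0,"rx":0,"ry":0,"rz":0,"claw":0},
  {"dx":0.22,"dy":-0.01,"dz":0,"rx":0,"ry":0,"rz":0,"claw":0},
  {"dx":0.22,"dy":-0.01,"dz":0,"rx":0,"ry":0,"rz":0,"claw":0},
  {"dx":0,"dy":0,"dz":0.15,"rx":0,"ry":0,"rz":0,"claw":0},
  {"dx":0,"dy":0,"dz":0,"rx":0,"ry":0,"rz":0,"claw":0},
  {"dx":0,"dy":0,"dz":0,"rx":0,"ry":0,"rz":0,"claw":0},
])

```text
time_s: 17.55
ee_pos: [0.5747, 0.2631, 0.0953]
eef_rot: [-3.14, 0.001, 1.427]
force: [-0.2, -0.9, 0.6]
grip_width: 0.0938
grip_force: 0.0
```

Run:
```python
from h import *
go(.5778,.2655,.060)
```

```text
t 17.55 pos [0.5747 0.2631 0.0953] rot [-3.1398e+00  1.1000e-03  1.4272e+00] q6 0.51 F [-0.2 -0.9  0.6] w 0.0938
need [0.029 0.027 0.353] rows>= 1.0
```

step_arm([
  {"dx":0.029,"dy":0.027,"dz":0.2,"rx":0,"ry":0,"rz":0,"claw":0},
  {"dx":0,"dy":0,"dz":0.15,"rx":0,"ry":0,"rz":0,"claw":0},
  {"dx":0,"dy":0,"dz":0,"rx":0,"ry":0,"rz":0,"claw":0},
  {"dx":0,"dy":0,"dz":0,"rx":0,"ry":0,"rz":0,"claw":1},
  {"dx":0,"dy":0,"dz":0,"rx":0,"ry":0,"rz":0,"claw":1},
  {"dx":0,"dy":0,"dz":0,"rx":0,"ry":0,"rz":0,"claw":1},
  {"dx":0,"dy":0,"dz":0,"rx":0,"ry":0,"rz":0,"claw":1},
  {"dx":0,"dy":0,"dz":0,"rx":0,"ry":0,"rz":0,"claw":1},
  {"dx":0,"dy":0,"dz":0,"rx":0,"ry":0,"rz":0,"claw":1},
  {"dx":0,"dy":0,"dz":0,"rx":0,"ry":0,"rz":0,"claw":1},
], grip_force=50)

```text
time_s: 18.55
ee_pos: [0.5783, 0.2666, 0.0615]
eef_rot: [3.142, -0.0, 1.428]
force: [-0.2, 1.6, 1.6]
grip_width: 0.0414
grip_force: 0.0
```

step_arm([
  {"dx":0,"dy":0,"dz":0,"rx":0,"ry":0,"rz":0,"claw":1},
  {"dx":0,"dy":0,"dz":0,"rx":0,"ry":0,"rz":0,"claw":1},
  {"dx":0,"dy":0,"dz":0,"rx":0,"ry":0,"rz":0,"claw":1},
  {"dx":0,"dy":0,"dz":0,"rx":0,"ry":0,"rz":0,"claw":1},
])

```text
time_s: 18.95
ee_pos: [0.5782, 0.2666, 0.0614]
eef_rot: [-3.141, 0.0, 1.428]
force: [-0.5, 0.7, 0.4]
grip_width: 0.0289
grip_force: 50.0
```

step_arm([
  {"dx":0,"dy":0,"dz":-0.1,"rx":0,"ry":0,"rz":0,"claw":1},
  {"dx":0,"dy":0,"dz":-0.3,"rx":0,"ry":0,"rz":0,"claw":1},
  {"dx":0,"dy":0,"dz":-0.3,"rx":0,"ry":0,"rz":0,"claw":1},
  {"dx":0,"dy":0,"dz":-0.3,"rx":0,"ry":0,"rz":0,"claw":1},
  {"dx":0,"dy":0,"dz":-0.3,"rx":0,"ry":0,"rz":0,"claw":1},
  {"dx":0,"dy":0,"dz":0,"rx":0,"ry":0,"rz":0,"claw":1},
])

```text
time_s: 19.55
ee_pos: [0.5796, 0.267, 0.1965]
eef_rot: [3.135, -0.004, 1.428]
force: [0.1, 0.1, -1.4]
grip_width: 0.0294
grip_force: 50.0
```

Run:
```python
from h import *
go(.5978,-.0387,.18)
```

```text
t 19.55 pos [0.5796 0.267  0.1965] rot [ 3.1351 -0.0036  1.4278] q6 0.52 F [ 0.1  0.1 -1.4] w 0.0294
need [-3.001  0.615  0.158] rows>= 7.0
```

step_arm([
  {"dx":-0.375,"dy":0.077,"dz":0,"rx":0,"ry":0,"rz":0,"claw":1},
  {"dx":-0.375,"dy":0.077,"dz":0,"rx":0,"ry":0,"rz":0,"claw":1},
  {"dx":-0.375,"dy":0.077,"dz":0.02,"rx":0,"ry":0,"rz":0,"claw":1},
  {"dx":-0.375,"dy":0.077,"dz":0.02,"rx":0,"ry":0,"rz":0,"claw":1},
  {"dx":-0.375,"dy":0.077,"dz":0.02,"rx":0,"ry":0,"rz":0,"claw":1},
  {"dx":-0.375,"dy":0.077,"dz":0.02,"rx":0,"ry":0,"rz":0,"claw":1},
  {"dx":-0.375,"dy":0.077,"dz":0.02,"rx":0,"ry":0,"rz":0,"claw":1},
  {"dx":-0.375,"dy":0.077,"dz":0.02,"rx":0,"ry":0,"rz":0.07,"claw":1},
  {"dx":0,"dy":0,"dz":0,"rx":0,"ry":0,"rz":0.07,"claw":1},
  {"dx":0,"dy":0,"dz":0,"rx":0,"ry":0,"rz":0,"claw":1},
])

```text
time_s: 20.55
ee_pos: [0.596, -0.0401, 0.1784]
eef_rot: [-3.14, 0.0, 1.204]
force: [0.5, 0.6, -2.4]
grip_width: 0.0293
grip_force: 50.0
```

Run:
```python
from h import *
go(.5975,-.0387,.17)
```

```text
t 20.55 pos [ 0.596  -0.0401  0.1784] rot [-3.1401e+00  3.0000e-04  1.2044e+00] q6 0.24 F [ 0.5  0.6 -2.4] w 0.0293
need [0.018 0.009 0.084] rows>= 1.0
```

step_arm([
  {"dx":0.021,"dy":0.009,"dz":0.1,"rx":0,"ry":0,"rz":0,"claw":1},
  {"dx":0,"dy":0,"dz":0.1,"rx":0,"ry":0,"rz":0,"claw":1},
  {"dx":0,"dy":0,"dz":0.04,"rx":0,"ry":0,"rz":0,"claw":1},
  {"dx":0,"dy":0,"dz":0.03,"rx":0,"ry":0,"rz":0,"claw":1},
  {"dx":0,"dy":0,"dz":0.03,"rx":0,"ry":0,"rz":0,"claw":1},
  {"dx":0,"dy":0,"dz":0,"rx":0,"ry":0,"rz":0,"claw":1},
])

```text
time_s: 21.15
ee_pos: [0.5981, -0.0377, 0.1496]
eef_rot: [3.141, 0.001, 1.208]
force: [-1.8, -2.6, -0.6]
grip_width: 0.0293
grip_force: 50.0
```

step_arm([
  {"dx":0,"dy":0,"dz":0.03,"rx":0,"ry":0,"rz":0,"claw":1},
  {"dx":0,"dy":0,"dz":0.02,"rx":0,"ry":0,"rz":0,"claw":1},
  {"dx":0,"dy":0,"dz":0,"rx":0,"ry":0,"rz":0,"claw":1},
])

```text
time_s: 21.45
ee_pos: [0.5979, -0.038, 0.1449]
eef_rot: [3.141, 0.001, 1.208]
force: [-4.5, -4.6, 2.6]
grip_width: 0.0289
grip_force: 50.0
```

step_arm([
  {"dx":-0.006,"dy":-0.003,"dz":0.03,"rx":0,"ry":0,"rz":0,"claw":1},
  {"dx":0,"dy":0,"dz":0.02,"rx":0,"ry":0,"rz":0,"claw":1},
  {"dx":0,"dy":0,"dz":0.02,"rx":0,"ry":0,"rz":0,"claw":1},
  {"dx":0,"dy":0,"dz":0.01,"rx":0,"ry":0,"rz":0,"claw":1},
  {"dx":0,"dy":0,"dz":0,"rx":0,"ry":0,"rz":0,"claw":1},
])

```text
time_s: 21.95
ee_pos: [0.5981, -0.0381, 0.1409]
eef_rot: [3.138, -0.001, 1.208]
force: [-17.9, -0.1, 36.9]
grip_width: 0.0295
grip_force: 50.1
```

Run:
```python
from h import *
go(.5975,-.0387,.138); print(telemetry.get_obs()["moment"])
```

```text
t 21.95 pos [ 0.5981 -0.0381  0.1409] rot [ 3.1380e+00 -7.0000e-04  1.2082e+00] q6 0.24 F [-17.9  -0.1  36.9] w 0.0295
need [-0.008 -0.004  0.029] rows>= 1.0
[-0.05878085  3.7195142   0.04195805]
```

step_arm([
  {"dx":-0.003,"dy":-0.008,"dz":-0.02,"rx":0,"ry":0,"rz":0,"claw":1},
  {"dx":0,"dy":0,"dz":0,"rx":0,"ry":0,"rz":0.02,"claw":1},
  {"dx":0,"dy":0,"dz":0,"rx":0,"ry":0,"rz":0,"claw":1},
])

```text
time_s: 22.25
ee_pos: [0.5977, -0.0382, 0.1412]
eef_rot: [3.138, -0.001, 1.176]
force: [-5.0, -0.5, 18.8]
grip_width: 0.0296
grip_force: 50.0
```

Run:
```python
from h import *
go(.5975,-.0387,.138); print(telemetry.get_obs()["moment"])
```

```text
t 22.25 pos [ 0.5977 -0.0382  0.1412] rot [ 3.1375e+00 -9.0000e-04  1.1758e+00] q6 0.27 F [-5.  -0.5 18.8] w 0.0296
need [-0.006  0.     0.032] rows>= 1.0
[-0.34450546  1.115983    0.1176904 ]
```

Run:
```python
from h import *
o=telemetry.get_obs();p=viewer.camera('wrist')
v,u=np.mgrid[:480,:640]; d=np.stack([u-p["cx"],v-p["cy"]],-1); r=np.linalg.norm(d,axis=-1,keepdims=True)+1e-9; th=r/p["fx"]
c=np.concatenate([d/r*np.tan(th),np.ones_like(r)],-1)*p["z_map"][...,None]
T=np.asarray(p["tool_from_camera"]); R=Ro.from_euler("xyz",o["eef_rot"]).as_matrix()
w=(c@T[:3,:3].T+T[:3,3])@R.T+o["ee_pos"]
k=w[(np.hypot(w[...,0]-.5977,w[...,1]+.0385)<.012)&(w[...,2]>.13)&(w[...,2]<.165)]
print("socket top",len(k),np.percentile(k[:,2],[10,50,75,90]), "TCP",o["ee_pos"][2])
k=w[(np.hypot(w[...,0]-.66,w[...,1]+.0)<.03)]; print("door z",np.median(k[:,2]))
k=w[(abs(np.hypot(w[...,0]-.5977,w[...,1]+.0385)-.028)<.004)]; print("door near",np.percentile(k[:,2],[10,50,90]))
s=viewer.camera('scene'); ws=cloud(s); k=ws[(np.hypot(ws[...,0]-.597,ws[...,1]+.037)<.02)&(ws[...,2]>.12)&(ws[...,2]<.165)]
print("scene top",np.percentile(k[:,2],[50,75,90,97]) if len(k) else "")
im=s["img"][:,:,::-1][170:270,290:430]; cv2.imwrite("pics/s3.png",cv2.resize(im,None,fx=5,fy=5,interpolation=cv2.INTER_CUBIC))
```

```text
socket top 1872 [0.1418058  0.1513652  0.15195887 0.15234995] TCP 0.14120707198857924
door z 0.08452383883209506
door near [0.0840453  0.23958461 0.25762972]
scene top [0.14638668 0.15273563 0.15959053 0.1634092 ]
```

View pics/s3.png

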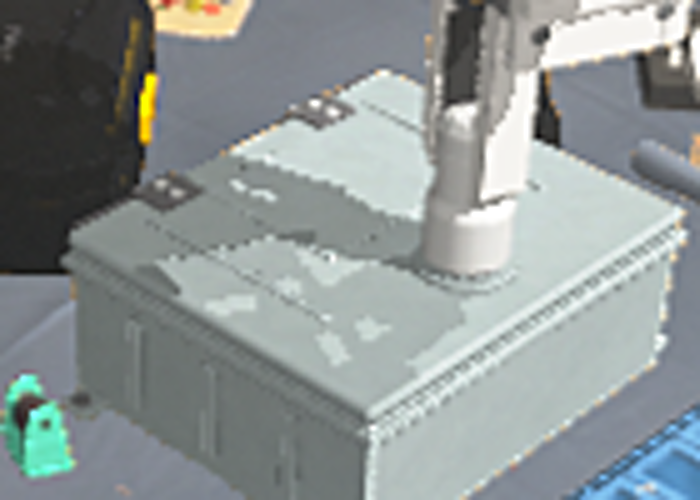

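The scene crop shows the door flat and the socket over the boss at about (470,270), nearly down. The depth puts it about 2 mm high, so I'll ease it down by wiggling.

step_arm([
  {"dx":-0.001,"dy":-0.003,"dz":-0.01,"rx":0,"ry":0,"rz":-0.03,"claw":1},
  {"dx":0,"dy":0,"dz":0.01,"rx":0,"ry":0,"rz":-0.02,"claw":1},
  {"dx":0,"dy":0,"dz":0,"rx":0,"ry":0,"rz":-0.02,"claw":1},
  {"dx":0,"dy":0,"dz":0,"rx":0,"ry":0,"rz":0.02,"claw":1},
  {"dx":0,"dy":0,"dz":0,"rx":0,"ry":0,"rz":0.02,"claw":1},
  {"dx":0,"dy":0,"dz":0,"rx":0,"ry":0,"rz":0,"claw":1},
])

```text
time_s: 22.95
ee_pos: [0.5976, -0.0382, 0.1412]
eef_rot: [3.137, -0.001, 1.223]
force: [-3.9, -0.8, 18.2]
grip_width: 0.0293
grip_force: 50.0
```

Run:
```python
from h import *
go(.5975,-.0387,.138); print(telemetry.get_obs()["moment"])
```

```text
t 22.95 pos [ 0.5976 -0.0382  0.1412] rot [ 3.1369e+00 -9.0000e-04  1.2229e+00] q6 0.22 F [-3.9 -0.8 18.2] w 0.0293
need [-0.005  0.001  0.032] rows>= 1.0
[-0.3694252   0.74159582  0.15094295]
```

```bash
cat > tilt.py <<'E'
from h import *
o=telemetry.get_obs();R=Ro.from_euler("xyz",o["eef_rot"]).as_matrix();P=[]
for _ in range(4):
    p=viewer.camera('wrist')
    v,u=np.mgrid[:480,:640]; d=np.stack([u-p["cx"],v-p["cy"]],-1); r=np.linalg.norm(d,axis=-1,keepdims=True)+1e-9; th=r/p["fx"]
    c=np.concatenate([d/r*np.tan(th),np.ones_like(r)],-1)*p["z_map"][...,None]
    T=np.asarray(p["tool_from_camera"]); w=c@T[:3,:3].T+T[:3,3]
    P.append(w[(np.hypot(w[...,0],w[...,1])<.025)&(w[...,2]<-.004)&(w[...,2]>-.02)])
k=np.vstack(P)
f=np.array([0,0,-.0105])
for _ in range(8):
    A=np.c_[k[:,:2],np.ones(len(k))]; e=k[:,2]-A@f; m=abs(e)<.0025; f=np.linalg.lstsq(A[m],k[m,2],rcond=None)[0]
q=k[m]; print("n",m.sum(),"top plane slope tool x,y (deg)",np.degrees(f[:2]).round(2),"z at centre",f[2].round(4),"extent x",np.percentile(q[:,0],[1,99]).round(4),"y",np.percentile(q[:,1],[1,99]).round(4))
E
python3 tilt.py
```

```text
n 10410 top plane slope tool x,y (deg) [0.84 0.29] z at centre -0.0104 extent x [-0.0145  0.0136] y [-0.0207  0.0208]
```

step_arm([
  {"dx":0,"dy":-0.008,"dz":-0.02,"rx":0,"ry":0,"rz":0,"claw":1},
  {"dx":0,"dy":0,"dz":0.02,"rx":0,"ry":0,"rz":0,"claw":1},
  {"dx":0,"dy":0,"dz":0,"rx":0,"ry":0,"rz":0,"claw":1},
])

```text
time_s: 23.45
ee_pos: [0.5973, -0.0381, 0.1412]
eef_rot: [3.135, -0.001, 1.224]
force: [0.9, -3.4, 16.0]
grip_width: 0.0293
grip_force: 50.0
```

Run:
```python
from h import *
go(.5975,-.0387,.138); print(telemetry.get_obs()["moment"])
```

```text
t 23.45 pos [ 0.5973 -0.0381  0.1412] rot [ 3.1354e+00 -1.0000e-03  1.2238e+00] q6 0.22 F [ 0.9 -3.4 16. ] w 0.0293
need [-0.005  0.003  0.032] rows>= 1.0
[-0.65336165 -0.28425012  0.12256363]
```

step_arm([
  {"dx":-0.006,"dy":-0.005,"dz":-0.02,"rx":0,"ry":0,"rz":0,"claw":1},
  {"dx":0,"dy":0,"dz":0.02,"rx":0,"ry":0,"rz":0,"claw":1},
  {"dx":0,"dy":0,"dz":0,"rx":0,"ry":0,"rz":0,"claw":1},
])

```text
time_s: 23.75
ee_pos: [0.5971, -0.0383, 0.1413]
eef_rot: [3.134, -0.002, 1.224]
force: [4.6, -1.0, 13.4]
grip_width: 0.0293
grip_force: 50.0
```

Run:
```python
from h import *
go(.5975,-.0387,.138); print(telemetry.get_obs()["moment"])
```

```text
t 23.75 pos [ 0.5971 -0.0383  0.1413] rot [ 3.1342e+00 -1.8000e-03  1.2239e+00] q6 0.22 F [ 4.6 -1.  13.4] w 0.0293
need [-0.003  0.005  0.033] rows>= 1.0
[-0.34224945 -1.05590459  0.15807202]
```

```bash
sed -i 's/(np.hypot(w\[...,0\],w\[...,1\])<.025)/(np.hypot(w[...,0],w[...,1])<.011)/' tilt.py; python3 tilt.py
python3 - <<'E'
from h import *
p=viewer.camera('wrist')
im=p["img"][:,:,::-1][200:360,230:420]; cv2.imwrite("pics/w4.png",cv2.resize(im,None,fx=4,fy=3.75,interpolation=cv2.INTER_CUBIC))
E
```

```text
n 3992 top plane slope tool x,y (deg) [-1.05  0.57] z at centre -0.0104 extent x [-0.0104  0.0105] y [-0.0105  0.0105]
```

View pics/w4.png

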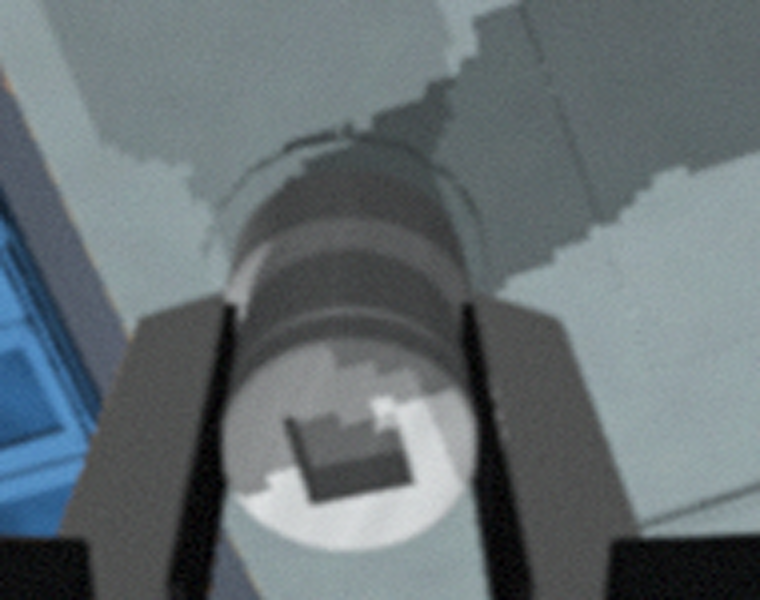

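step_arm([
  {"dx":0.001,"dy":0.003,"dz":-0.05,"rx":0,"ry":0,"rz":0,"claw":1},
  {"dx":0,"dy":0,"dz":0,"rx":0,"ry":0,"rz":0,"claw":1},
])

```text
time_s: 24.2
ee_pos: [0.5967, -0.0381, 0.143]
eef_rot: [3.138, -0.001, 1.224]
force: [13.8, -0.8, -12.7]
grip_width: 0.0292
grip_force: 50.0
```

step_arm([
  {"dx":0,"dy":0,"dz":0.03,"rx":0,"ry":0,"rz":0.03,"claw":1},
  {"dx":0,"dy":0,"dz":0.02,"rx":0,"ry":0,"rz":0.03,"claw":1},
  {"dx":0,"dy":0,"dz":0.02,"rx":0,"ry":0,"rz":0.03,"claw":1},
  {"dx":0,"dy":0,"dz":0,"rx":0,"ry":0,"rz":0,"claw":1},
])

```text
time_s: 24.6
ee_pos: [0.5972, -0.0381, 0.1412]
eef_rot: [3.135, -0.003, 1.081]
force: [-6.7, 0.1, 33.3]
grip_width: 0.0291
grip_force: 50.0
```

```bash
python3 - <<'E'
from h import *
go(.5975,-.0387,.138); print(telemetry.get_obs()["moment"])
E
python3 tilt.py
```

```text
t 24.6 pos [ 0.5972 -0.0381  0.1412] rot [ 3.1348e+00 -2.9000e-03  1.0810e+00] q6 0.36 F [-6.7  0.1 33.3] w 0.0291
need [-0.004  0.005  0.032] rows>= 1.0
[0.19919128 1.47866922 0.03810729]
n 4002 top plane slope tool x,y (deg) [-0.91  0.27] z at centre -0.0102 extent x [-0.0104  0.0105] y [-0.0105  0.0106]
```

```bash
cat > door.py <<'E'
from h import *
for n in ("scene","wrist"):
    o=telemetry.get_obs();p=viewer.camera(n)
    if n=="scene": w=cloud(p)
    else:
        v,u=np.mgrid[:480,:640]; d=np.stack([u-p["cx"],v-p["cy"]],-1); r=np.linalg.norm(d,axis=-1,keepdims=True)+1e-9; th=r/p["fx"]
        c=np.concatenate([d/r*np.tan(th),np.ones_like(r)],-1)*p["z_map"][...,None]
        T=np.asarray(p["tool_from_camera"]); R=Ro.from_euler("xyz",o["eef_rot"]).as_matrix(); w=(c@T[:3,:3].T+T[:3,3])@R.T+o["ee_pos"]
    for x in (.57,.59,.62,.65,.68,.71):
        k=w[(abs(w[...,0]-x)<.006)&(((w[...,1]>-.0)&(w[...,1]<.055)))&(w[...,2]>.07)&(w[...,2]<.1)]
        print(n,x,len(k),np.median(k[:,2]).round(4) if len(k) else "")
    k=w[(np.hypot(w[...,0]-.597,w[...,1]+.038)<.024)&(np.hypot(w[...,0]-.597,w[...,1]+.038)>.0185)&(w[...,2]>.08)&(w[...,2]<.1)]
    print("boss ring",len(k),np.percentile(k[:,2],[10,50,90]).round(4) if len(k) else "")
E
python3 door.py
```

```text
scene 0.57 106 0.0839
scene 0.59 105 0.0841
scene 0.62 93 0.0842
scene 0.65 91 0.0842
scene 0.68 83 0.0845
scene 0.71 87 0.0845
boss ring 89 [0.0833 0.0846 0.0874]
wrist 0.57 1669 0.0836
wrist 0.59 1764 0.0836
wrist 0.62 1873 0.0837
wrist 0.65 1879 0.0837
wrist 0.68 1811 0.0838
wrist 0.71 1708 0.084
boss ring 1126 [0.083  0.0843 0.0871]
```

Run:
```python
from h import *
for n in("scene","top"):
    p=viewer.camera(n); w=cloud(p)
    k=w[(np.hypot(w[...,0]-.5965,w[...,1]+.037)<.02)&(w[...,2]>.085)&(w[...,2]<.175)]
    print(n,np.histogram(k[:,2],np.arange(.085,.176,.003)))
    if n=="scene":
        # barrel: lowest visible points on side facing camera, and barrel/cone height transitions
        c=np.array([.5972,-.0383]); r=np.hypot(w[...,0]-c[0],w[...,1]-c[1]); k=w[(r<.03)&(w[...,2]>.08)&(w[...,2]<.16)&(w[...,1]>c[1])]; rr=np.hypot(k[:,0]-c[0],k[:,1]-c[1])
        for z in np.arange(.082,.158,.003):
            m=abs(k[:,2]-z)<.0015; print(round(z,4),m.sum(),np.median(rr[m]).round(4) if m.any() else "")
```

```text
scene (array([50, 15, 20, 26, 20, 24, 22, 23, 19, 22, 34, 29, 13,  6, 13,  6,  9,
        9, 12, 11, 11, 16, 36, 11,  6, 11, 10,  9, 13,  8]), array([0.085, 0.088, 0.091, 0.094, 0.097, 0.1  , 0.103, 0.106, 0.109,
       0.112, 0.115, 0.118, 0.121, 0.124, 0.127, 0.13 , 0.133, 0.136,
       0.139, 0.142, 0.145, 0.148, 0.151, 0.154, 0.157, 0.16 , 0.163,
       0.166, 0.169, 0.172, 0.175]))
0.082 26 0.0255
0.085 94 0.0239
0.088 46 0.018
0.091 10 0.0164
0.094 21 0.0172
0.097 19 0.0174
0.1 18 0.0169
0.103 24 0.0172
0.106 21 0.0165
0.109 18 0.0163
0.112 18 0.0171
0.115 25 0.0165
0.118 29 0.0153
0.121 19 0.0139
0.124 8 0.0148
0.127 12 0.0146
0.13 12 0.0211
0.133 21 0.0203
0.136 23 0.0243
0.139 22 0.0221
0.142 25 0.0253
0.145 26 0.0244
0.148 24 0.0232
0.151 44 0.0147
0.154 18 0.0251
0.157 17 0.0259
top (array([0, 0, 0, 0, 0, 0, 0, 0, 0, 0, 0, 0, 0, 0, 0, 0, 0, 0, 0, 0, 0, 0,
       0, 0, 0, 0, 0, 0, 0, 0]), array([0.085, 0.088, 0.091, 0.094, 0.097, 0.1  , 0.103, 0.106, 0.109,
       0.112, 0.115, 0.118, 0.121, 0.124, 0.127, 0.13 , 0.133, 0.136,
       0.139, 0.142, 0.145, 0.148, 0.151, 0.154, 0.157, 0.16 , 0.163,
       0.166, 0.169, 0.172, 0.175]))
```

step_arm([
  {"dx":0,"dy":0,"dz":-0.035,"rx":0,"ry":0,"rz":0,"claw":1},
  {"dx":0,"dy":0,"dz":0,"rx":0,"ry":0,"rz":0,"claw":0.55},
  {"dx":0,"dy":0,"dz":0,"rx":0,"ry":0,"rz":0,"claw":0.55},
  {"dx":0,"dy":0,"dz":0,"rx":0,"ry":0,"rz":0,"claw":0.55},
  {"dx":0,"dy":0,"dz":0,"rx":0,"ry":0,"rz":0,"claw":0.55},
])

```text
time_s: 25.5
ee_pos: [0.5952, -0.038, 0.1397]
eef_rot: [-3.141, 0.0, 1.082]
force: [-0.3, 0.0, 0.3]
grip_width: 0.0423
grip_force: 0.0
```

```bash
python3 - <<'E'
from h import *
go(.5975,-.0387,.138); print(telemetry.get_obs()["moment"])
E
python3 tilt.py
```

```text
t 25.5 pos [ 0.5952 -0.038   0.1397] rot [-3.1411e+00  1.0000e-04  1.0823e+00] q6 0.36 F [-0.3  0.   0.3] w 0.0423
need [0.005 0.024 0.017] rows>= 1.0
[-0.02605024 -0.06471818  0.02857433]
n 4007 top plane slope tool x,y (deg) [-0.79  0.23] z at centre -0.0121 extent x [-0.0104  0.0105] y [-0.0105  0.0105]
```

step_arm([
  {"dx":0,"dy":0.02,"dz":-0.2,"rx":0,"ry":0,"rz":0,"claw":0.55},
  {"dx":0,"dy":0,"dz":-0.3,"rx":0,"ry":0,"rz":0,"claw":1},
  {"dx":0,"dy":0,"dz":0,"rx":0,"ry":0,"rz":0,"claw":1},
  {"dx":0,"dy":0,"dz":0,"rx":0,"ry":0,"rz":0,"claw":1},
  {"dx":0,"dy":0,"dz":0,"rx":0,"ry":0,"rz":0,"claw":1},
  {"dx":0,"dy":0,"dz":0,"rx":0,"ry":0,"rz":0,"claw":1},
  {"dx":0,"dy":0,"dz":0,"rx":0,"ry":0,"rz":0,"claw":1},
])

```text
time_s: 26.4
ee_pos: [0.5968, -0.039, 0.1892]
eef_rot: [-3.141, 0.0, 1.082]
force: [0.6, 0.7, 0.6]
grip_width: 0.0006
grip_force: 0.0
```

Run:
```python
from h import *
go(.5972,-.0383,.169)
o=telemetry.get_obs();p=viewer.camera('wrist')
v,u=np.mgrid[:480,:640]; d=np.stack([u-p["cx"],v-p["cy"]],-1); r=np.linalg.norm(d,axis=-1,keepdims=True)+1e-9; th=r/p["fx"]
c=np.concatenate([d/r*np.tan(th),np.ones_like(r)],-1)*p["z_map"][...,None]
T=np.asarray(p["tool_from_camera"]); R=Ro.from_euler("xyz",o["eef_rot"]).as_matrix(); w=(c@T[:3,:3].T+T[:3,3])@R.T+o["ee_pos"]
k=w[(np.hypot(w[...,0]-.597,w[...,1]+.038)<.018)&(w[...,2]>.145)&(w[...,2]<.158)]
print(len(k),np.percentile(k[:,2],[10,25,50,75,90]),k.mean(0),k.min(0),k.max(0))
```

```text
t 26.4 pos [ 0.5968 -0.039   0.1892] rot [-3.1405e+00  4.0000e-04  1.0822e+00] q6 0.36 F [0.6 0.7 0.6] w 0.0006
need [0.008 0.    0.202] rows>= 1.0
1090 [0.14877538 0.15112897 0.15175665 0.15223284 0.15273357] [ 0.60092115 -0.03364035  0.15129954] [ 0.58318314 -0.05187494  0.145065  ] [ 0.61281606 -0.02434624  0.15402109]
```

step_arm([
  {"dx":0.008,"dy":0,"dz":0.15,"rx":0,"ry":0,"rz":0,"claw":1},
  {"dx":0,"dy":0,"dz":0.03,"rx":0,"ry":0,"rz":0,"claw":1},
  {"dx":0,"dy":0,"dz":0.03,"rx":0,"ry":0,"rz":0,"claw":1},
  {"dx":0,"dy":0,"dz":0,"rx":0,"ry":0,"rz":0,"claw":1},
  {"dx":0,"dy":0,"dz":0,"rx":0,"ry":0,"rz":0,"claw":1},
])

```text
time_s: 26.95
ee_pos: [0.5975, -0.0383, 0.1694]
eef_rot: [3.141, -0.0, 1.082]
force: [-2.7, 0.6, 7.1]
grip_width: 0.0003
grip_force: 3.5
```

step_arm([
  {"dx":0,"dy":0,"dz":0.02,"rx":0,"ry":0,"rz":0,"claw":1},
  {"dx":0,"dy":0,"dz":0,"rx":0,"ry":0,"rz":0,"claw":1},
])

```text
time_s: 27.15
ee_pos: [0.5982, -0.0384, 0.169]
eef_rot: [3.138, -0.001, 1.082]
force: [-3.7, 0.1, 17.8]
grip_width: 0.0004
grip_force: 8.8
```

step_arm([
  {"dx":0,"dy":-0.03,"dz":0.01,"rx":0,"ry":0,"rz":0,"claw":1},
  {"dx":0,"dy":0.03,"dz":0,"rx":0,"ry":0,"rz":0,"claw":1},
  {"dx":0.03,"dy":0,"dz":0,"rx":0,"ry":0,"rz":0,"claw":1},
  {"dx":-0.06,"dy":0,"dz":0,"rx":0,"ry":0,"rz":0,"claw":1},
  {"dx":0.03,"dy":-0.01,"dz":0,"rx":0,"ry":0,"rz":0,"claw":1},
  {"dx":0,"dy":0,"dz":0,"rx":0,"ry":0,"rz":0,"claw":1},
])

```text
time_s: 27.75
ee_pos: [0.5977, -0.0378, 0.1679]
eef_rot: [3.137, -0.002, 1.082]
force: [1.9, 2.5, 13.8]
grip_width: 0.0004
grip_force: 7.0
```

It moved down 1 mm, so it was sticking. I'll keep rocking it.

step_arm([
  {"dx":0,"dy":-0.04,"dz":0.015,"rx":0,"ry":0,"rz":0,"claw":1},
  {"dx":0,"dy":0.08,"dz":0,"rx":0,"ry":0,"rz":0,"claw":1},
  {"dx":0.04,"dy":-0.04,"dz":0,"rx":0,"ry":0,"rz":0,"claw":1},
  {"dx":-0.08,"dy":0,"dz":0.01,"rx":0,"ry":0,"rz":0,"claw":1},
  {"dx":0.04,"dy":-0.04,"dz":0,"rx":0,"ry":0,"rz":0,"claw":1},
  {"dx":0,"dy":0.04,"dz":0,"rx":0,"ry":0,"rz":0,"claw":1},
  {"dx":0,"dy":0,"dz":0,"rx":0,"ry":0,"rz":0,"claw":1},
])

```text
time_s: 28.45
ee_pos: [0.5973, -0.0378, 0.1661]
eef_rot: [3.139, -0.001, 1.082]
force: [-8.0, 1.6, 23.6]
grip_width: 0.0007
grip_force: 11.6
```

Now it is seated: the top is at 0.149, as it should be. I'll regrip the neck.

step_arm([
  {"dx":0,"dy":0,"dz":-0.25,"rx":0,"ry":0,"rz":0,"claw":1},
  {"dx":0,"dy":0,"dz":0,"rx":0,"ry":0,"rz":0,"claw":0.3},
  {"dx":0,"dy":0,"dz":0,"rx":0,"ry":0,"rz":0,"claw":0.3},
  {"dx":0,"dy":0,"dz":0,"rx":0,"ry":0,"rz":0,"claw":0.3},
  {"dx":0,"dy":0,"dz":0,"rx":0,"ry":0,"rz":0,"claw":0.3},
  {"dx":0,"dy":0,"dz":0,"rx":0,"ry":0,"rz":0,"claw":0.3},
])

```text
time_s: 29.05
ee_pos: [0.5964, -0.0378, 0.1878]
eef_rot: [-3.141, 0.0, 1.082]
force: [-0.1, 0.4, 0.3]
grip_width: 0.0367
grip_force: 0.0
```

Run:
```python
from h import *
go(.5972,-.0383,.137)
```

```text
t 29.05 pos [ 0.5964 -0.0378  0.1878] rot [-3.1407e+00  3.0000e-04  1.0822e+00] q6 0.36 F [-0.1  0.4  0.3] w 0.0367
need [-0.     0.01   0.508] rows>= 2.0
```

step_arm([
  {"dx":0,"dy":0.01,"dz":0,"rx":0,"ry":0,"rz":0,"claw":0.3},
  {"dx":0,"dy":0,"dz":0,"rx":0,"ry":0,"rz":0,"claw":0.3},
  {"dx":0,"dy":0,"dz":0.1,"rx":0,"ry":0,"rz":0,"claw":0.3},
  {"dx":0,"dy":0,"dz":0.2,"rx":0,"ry":0,"rz":0,"claw":0.3},
  {"dx":0,"dy":0,"dz":0.2,"rx":0,"ry":0,"rz":0,"claw":0.3},
  {"dx":0,"dy":0,"dz":0,"rx":0,"ry":0,"rz":0,"claw":0.3},
  {"dx":0,"dy":0,"dz":0,"rx":0,"ry":0,"rz":0,"claw":0.3},
])

```text
time_s: 29.75
ee_pos: [0.5974, -0.0383, 0.1385]
eef_rot: [-3.141, 0.0, 1.082]
force: [0.2, 0.1, 0.1]
grip_width: 0.0659
grip_force: 0.0
```

```bash
python3 - <<'E'
from h import *
go(.5972,-.0383,.137)
E
python3 tilt.py
```

```text
t 29.75 pos [ 0.5974 -0.0383  0.1385] rot [-3.1412e+00  1.0000e-04  1.0822e+00] q6 0.36 F [0.2 0.1 0.1] w 0.0659
need [-0.001 -0.002  0.015] rows>= 1.0
n 3928 top plane slope tool x,y (deg) [-1.38  1.82] z at centre -0.0096 extent x [-0.0105  0.0105] y [-0.0105  0.0106]
```

step_arm([
  {"dx":0,"dy":0,"dz":0,"rx":0,"ry":0,"rz":0,"claw":1},
  {"dx":0,"dy":0,"dz":0,"rx":0,"ry":0,"rz":0,"claw":1},
  {"dx":0,"dy":0,"dz":0,"rx":0,"ry":0,"rz":0,"claw":1},
  {"dx":0,"dy":0,"dz":0,"rx":0,"ry":0,"rz":0,"claw":1},
  {"dx":0,"dy":0,"dz":0,"rx":0,"ry":0,"rz":0,"claw":1},
  {"dx":0,"dy":0,"dz":0,"rx":0,"ry":0,"rz":0,"claw":1},
  {"dx":0,"dy":0,"dz":0,"rx":0,"ry":0,"rz":0,"claw":1},
  {"dx":0,"dy":0,"dz":0,"rx":0,"ry":0,"rz":0,"claw":1},
], grip_force=60)

```text
time_s: 30.75
ee_pos: [0.5976, -0.0384, 0.1385]
eef_rot: [3.141, -0.0, 1.082]
force: [3.3, -2.2, -1.4]
grip_width: 0.029
grip_force: 60.0
```

step_arm([
  {"dx":0,"dy":0,"dz":0.01,"rx":0,"ry":0,"rz":0,"claw":1},
  {"dx":0,"dy":0,"dz":0,"rx":0,"ry":0,"rz":0.06,"claw":1},
  {"dx":0,"dy":0,"dz":0,"rx":0,"ry":0,"rz":0.06,"claw":1},
  {"dx":0,"dy":0,"dz":0,"rx":0,"ry":0,"rz":0.06,"claw":1},
])

```text
time_s: 31.15
ee_pos: [0.5978, -0.0386, 0.1384]
eef_rot: [3.14, -0.001, 0.796]
force: [0.9, -2.1, 7.0]
grip_width: 0.0292
grip_force: 60.0
```

Run:
```python
from h import *
go(.5972,-.0383,.137); print(telemetry.get_obs()["moment"])
```

```text
t 31.15 pos [ 0.5978 -0.0386  0.1384] rot [ 3.1401e+00 -5.0000e-04  7.9600e-01] q6 0.65 F [ 0.9 -2.1  7. ] w 0.0292
need [-0.002 -0.006  0.014] rows>= 1.0
[-0.50088243 -0.08989433  0.31155211]
```

step_arm([
  {"dx":0,"dy":0,"dz":0,"rx":0,"ry":0,"rz":0.06,"claw":1},
  {"dx":0,"dy":0,"dz":0,"rx":0,"ry":0,"rz":0.06,"claw":1},
  {"dx":0,"dy":0,"dz":0,"rx":0,"ry":0,"rz":0.06,"claw":1},
  {"dx":0,"dy":0,"dz":0,"rx":0,"ry":0,"rz":0.06,"claw":1},
  {"dx":0,"dy":0,"dz":0,"rx":0,"ry":0,"rz":0.06,"claw":1},
  {"dx":0,"dy":0,"dz":0,"rx":0,"ry":0,"rz":0,"claw":1},
])

```text
time_s: 31.75
ee_pos: [0.5978, -0.0389, 0.1384]
eef_rot: [3.14, -0.001, 0.325]
force: [0.7, -4.7, 7.7]
grip_width: 0.0292
grip_force: 60.0
```

Run:
```python
from h import *
go(.5972,-.0383,.137); print(telemetry.get_obs()["moment"])
```

```text
t 31.75 pos [ 0.5978 -0.0389  0.1384] rot [ 3.1402e+00 -1.1000e-03  3.2480e-01] q6 1.12 F [ 0.7 -4.7  7.7] w 0.0292
need [-0.004 -0.007  0.014] rows>= 1.0
[-0.73890592 -0.02570472  0.0376101 ]
```

step_arm([
  {"dx":0,"dy":0,"dz":0,"rx":0,"ry":0,"rz":0.03,"claw":1},
  {"dx":0,"dy":0,"dz":0,"rx":0,"ry":0,"rz":0.03,"claw":1},
  {"dx":0,"dy":0,"dz":0,"rx":0,"ry":0,"rz":0,"claw":1},
])

```text
time_s: 32.05
ee_pos: [0.5977, -0.0389, 0.1384]
eef_rot: [3.14, -0.001, 0.232]
force: [0.7, -4.8, 7.4]
grip_width: 0.0294
grip_force: 60.0
```

Run:
```python
from h import *
go(.5972,-.0383,.137); print(telemetry.get_obs()["moment"])
```

```text
t 32.05 pos [ 0.5977 -0.0389  0.1384] rot [ 3.1403e+00 -1.0000e-03  2.3230e-01] q6 1.21 F [ 0.7 -4.8  7.4] w 0.0294
need [-0.004 -0.007  0.014] rows>= 1.0
[-0.80356779 -0.01938025  0.15128663]
```

step_arm([
  {"dx":0,"dy":0.003,"dz":0,"rx":0,"ry":0,"rz":0.04,"claw":1},
  {"dx":0,"dy":0,"dz":0,"rx":0,"ry":0,"rz":0.04,"claw":1},
  {"dx":0,"dy":0,"dz":0,"rx":0,"ry":0,"rz":0,"claw":1},
])

```text
time_s: 32.35
ee_pos: [0.5978, -0.039, 0.1385]
eef_rot: [3.141, -0.001, 0.106]
force: [-0.1, -2.1, 8.4]
grip_width: 0.0288
grip_force: 60.0
```

Run:
```python
from h import *
go(.5972,-.0383,.137); print(telemetry.get_obs()["moment"])
```

```text
t 32.35 pos [ 0.5978 -0.039   0.1385] rot [ 3.1407e+00 -1.1000e-03  1.0580e-01] q6 1.34 F [-0.1 -2.1  8.4] w 0.0288
need [-0.005 -0.008  0.015] rows>= 1.0
[-0.55679501  0.24807615 -0.25858344]
```

step_arm([
  {"dx":0,"dy":0,"dz":0,"rx":0,"ry":0,"rz":0.04,"claw":1},
  {"dx":0,"dy":0,"dz":0,"rx":0,"ry":0,"rz":0.04,"claw":1},
  {"dx":0,"dy":0,"dz":0,"rx":0,"ry":0,"rz":0,"claw":1},
])

```text
time_s: 32.65
ee_pos: [0.5977, -0.039, 0.1384]
eef_rot: [3.141, -0.001, -0.02]
force: [0.5, -2.8, 7.8]
grip_width: 0.029
grip_force: 60.0
```

Run:
```python
from h import *
go(.5972,-.0383,.137); print(telemetry.get_obs()["moment"])
```

```text
t 32.65 pos [ 0.5977 -0.039   0.1384] rot [ 3.1408e+00 -1.2000e-03 -1.9600e-02] q6 1.46 F [ 0.5 -2.8  7.8] w 0.029
need [-0.006 -0.007  0.014] rows>= 1.0
[-0.69881518  0.19469975 -0.00453917]
```

step_arm([
  {"dx":0,"dy":0,"dz":0,"rx":0,"ry":0,"rz":0.04,"claw":1},
  {"dx":0,"dy":0,"dz":0,"rx":0,"ry":0,"rz":0.04,"claw":1},
])

```text
time_s: 32.85
ee_pos: [0.5979, -0.0388, 0.1384]
eef_rot: [3.141, -0.002, -0.145]
force: [0.2, -2.0, 6.8]
grip_width: 0.0292
grip_force: 60.0
```

```bash
python3 - <<'E'
from h import *
go(.5972,-.0383,.137); print(telemetry.get_obs()["moment"])
o=telemetry.get_obs();p=viewer.camera('wrist')
a=rectify(p,o,(.5977,-.039),.149,.03,400); cv2.imwrite("pics/fin.png",a[:,:,::-1])
E
python3 door.py | grep -v wrist | head -3
```

```text
t 32.85 pos [ 0.5979 -0.0388  0.1384] rot [ 3.1413e+00 -1.5000e-03 -1.4540e-01] q6 1.59 F [ 0.2 -2.   6.8] w 0.0292
need [-0.007 -0.004  0.014] rows>= 1.0
[-0.40360591 -0.07959535  0.04440103]
scene 0.57 109 0.0841
scene 0.59 98 0.0843
scene 0.62 96 0.0845
```

View pics/fin.png

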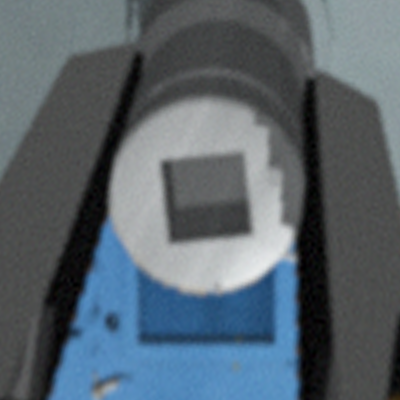

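step_arm([
  {"dx":0,"dy":0,"dz":0,"rx":0,"ry":0,"rz":0.03,"claw":1},
  {"dx":0,"dy":0,"dz":0,"rx":0,"ry":0,"rz":0.03,"claw":1},
])

```text
time_s: 33.2
ee_pos: [0.5978, -0.039, 0.1384]
eef_rot: [3.141, -0.002, -0.239]
force: [0.3, -4.5, 6.7]
grip_width: 0.0291
grip_force: 60.0
```

Run:
```python
from h import *
go(.5972,-.0383,.137)
for _ in range(4): viewer.camera("top"); print(telemetry.get_obs()["moment"])
```

```text
t 33.2 pos [ 0.5978 -0.039   0.1384] rot [ 3.141e+00 -1.600e-03 -2.389e-01] q6 1.68 F [ 0.3 -4.5  6.7] w 0.0291
need [-0.008 -0.005  0.014] rows>= 1.0
[-0.63313851 -0.00870084  0.05406461]
[-0.72586723  0.00889875  0.00576116]
[-0.67397975  0.03788765  0.01967178]
[-0.70272486  0.0518925   0.06385666]
```

step_arm([
  {"dx":0,"dy":0,"dz":0,"rx":0,"ry":0,"rz":0.04,"claw":1},
  {"dx":0,"dy":0,"dz":0,"rx":0,"ry":0,"rz":0.04,"claw":1},
])

```text
time_s: 33.6
ee_pos: [0.5976, -0.0392, 0.1384]
eef_rot: [3.141, -0.001, -0.365]
force: [-1.5, -4.2, 7.9]
grip_width: 0.029
grip_force: 60.0
```

Run:
```python
from h import *
go(.5972,-.0383,.137)
for _ in range(4): viewer.camera("top"); print(telemetry.get_obs()["moment"])
```

```text
t 33.6 pos [ 0.5976 -0.0392  0.1384] rot [ 3.1407e+00 -1.1000e-03 -3.6510e-01] q6 1.81 F [-1.5 -4.2  7.9] w 0.029
need [-0.007 -0.007  0.014] rows>= 1.0
[-0.94891759  0.45140281  0.15617463]
[-0.96346324  0.38722824  0.12201819]
[-0.98763466  0.41042654  0.12450154]
[-0.9867787   0.34176863  0.09042606]
```

```bash
cat > sq.py <<'E'
from h import *
o=telemetry.get_obs();p=viewer.camera('wrist')
a=rectify(p,o,(.5977,-.039),.149,.03,400); cv2.imwrite("pics/fin2.png",a[:,:,::-1])
for name in("fin","fin2"):
    g=cv2.imread(f"pics/{name}.png",0); g=cv2.GaussianBlur(g,(5,5),0)
    # gradient orientation histogram near the square (centre region), mod 90
    gx=cv2.Sobel(g,cv2.CV_32F,1,0);gy=cv2.Sobel(g,cv2.CV_32F,0,1);m=np.hypot(gx,gy)
    Y,X=np.mgrid[:400,:400]; s=(abs(X-205)<60)&(abs(Y-197)<60)&(m>np.percentile(m[140:255,145:265],75))
    an=np.degrees(np.arctan2(gy,gx))[s]; h=np.histogram(an%90,np.arange(0,91,3),weights=m[s])[0]
    print(name,"yaw(ccw) peak",(-(np.argmax(h)*3+1.5))%90,(h/h.max()).round(2))
E
python3 sq.py
```

```text
fin yaw(ccw) peak 4.5 [0.26 0.1  0.07 0.04 0.02 0.03 0.01 0.02 0.02 0.01 0.01 0.02 0.01 0.01
 0.02 0.01 0.01 0.01 0.01 0.02 0.02 0.02 0.04 0.07 0.12 0.32 0.65 0.95
 1.   0.48]
fin2 yaw(ccw) peak 85.5 [0.71 1.   0.97 0.77 0.54 0.22 0.11 0.06 0.05 0.04 0.04 0.03 0.03 0.03
 0.02 0.03 0.02 0.02 0.03 0.02 0.03 0.03 0.03 0.05 0.03 0.06 0.11 0.16
 0.25 0.25]
```

View pics/fin2.png

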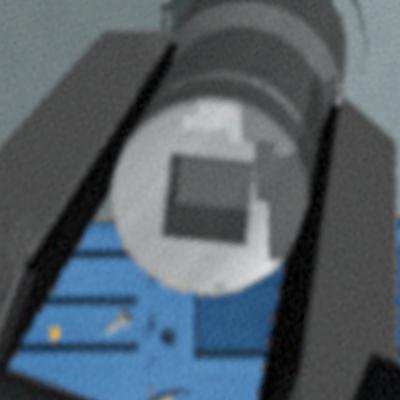

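The square in the socket top has turned with the tool, so there is no slip in the grip. I'll check the joint-6 torque to see whether the bolt is at its stop.

step_arm([
  {"dx":0,"dy":0,"dz":0,"rx":0,"ry":0,"rz":0.03,"claw":1},
])

```text
time_s: 33.95
ee_pos: [0.5976, -0.0392, 0.1384]
eef_rot: [3.141, -0.001, -0.41]
force: [-2.7, -3.5, 8.1]
grip_width: 0.0292
grip_force: 60.0
```

```bash
cat > t.py <<'E'
from h import *
o=telemetry.get_obs(); print(o["eef_rot"][2].round(4),"tau",o["tau"].round(2),"M",o["moment"].round(3),"F",o["force"].round(1),"z",o["ee_pos"][2].round(4),"v6",o["joint_vel"][5].round(3))
E
python3 t.py
```

```text
-0.41 tau [  2.36 -57.04 -30.79   1.42  -0.45  -1.49] M [-0.995  0.462  0.279] F [-2.7 -3.5  8.1] z 0.1384 v6 0.51
```

step_arm([
  {"dx":0,"dy":0,"dz":0,"rx":0,"ry":0,"rz":0.03,"claw":1},
])

```text
time_s: 34.05
ee_pos: [0.5975, -0.0392, 0.1384]
eef_rot: [3.141, -0.001, -0.459]
force: [-1.6, -3.9, 7.8]
grip_width: 0.0289
grip_force: 60.0
```

```bash
python3 t.py
```

```text
-0.4587 tau [  2.45 -56.99 -30.83   1.45  -0.5   -0.79] M [-1.008  0.483  0.288] F [-1.6 -3.9  7.8] z 0.1384 v6 0.473
```

step_arm([
  {"dx":0,"dy":0,"dz":0,"rx":0,"ry":0,"rz":0,"claw":1},
])

```text
time_s: 34.15
ee_pos: [0.5975, -0.0392, 0.1384]
eef_rot: [3.141, -0.001, -0.459]
force: [-1.1, -4.9, 9.4]
grip_width: 0.0293
grip_force: 60.0
```

```bash
python3 t.py; python3 sq.py | tail -3
```

```text
-0.4587 tau [  2.46 -57.   -30.81   1.34  -0.49   0.92] M [-0.982  0.456  0.123] F [-1.1 -4.9  9.4] z 0.1384 v6 -0.041
fin2 yaw(ccw) peak 76.5 [0.3  0.44 0.62 0.87 1.   0.72 0.33 0.14 0.09 0.05 0.04 0.05 0.03 0.02
 0.03 0.03 0.03 0.02 0.03 0.02 0.03 0.03 0.03 0.03 0.04 0.04 0.07 0.08
 0.16 0.16]
```

step_arm([
  {"dx":0,"dy":0,"dz":0,"rx":0,"ry":0,"rz":0.04,"claw":1},
  {"dx":0,"dy":0,"dz":0,"rx":0,"ry":0,"rz":0.04,"claw":1},
])

```text
time_s: 34.4
ee_pos: [0.5975, -0.0392, 0.1384]
eef_rot: [3.141, -0.001, -0.585]
force: [-2.5, -4.1, 8.3]
grip_width: 0.0288
grip_force: 60.0
```

```bash
python3 t.py
```

```text
-0.5847 tau [  2.23 -56.82 -30.97   1.66  -0.7   -0.73] M [-1.001  0.654  0.7  ] F [-2.5 -4.1  8.3] z 0.1384 v6 0.625
```

step_arm([
  {"dx":0,"dy":0,"dz":0,"rx":0,"ry":0,"rz":0.04,"claw":1},
])

```text
time_s: 34.5
ee_pos: [0.5974, -0.0392, 0.1384]
eef_rot: [3.141, -0.001, -0.647]
force: [-2.5, -4.0, 8.8]
grip_width: 0.0292
grip_force: 60.0
```

```bash
python3 t.py
```

```text
-0.6472 tau [  2.04 -56.78 -31.03   1.78  -0.77  -0.34] M [-0.949  0.716  1.032] F [-2.5 -4.   8.8] z 0.1384 v6 0.621
```

step_arm([
  {"dx":0,"dy":0,"dz":0,"rx":0,"ry":0,"rz":0.04,"claw":1},
])

```text
time_s: 34.6
ee_pos: [0.5974, -0.0392, 0.1384]
eef_rot: [3.141, -0.001, -0.71]
force: [-1.8, -4.2, 8.6]
grip_width: 0.029
grip_force: 60.0
```

```bash
python3 t.py
```

```text
-0.7099 tau [  2.2  -56.77 -31.07   1.77  -0.8   -0.43] M [-1.029  0.725  0.944] F [-1.8 -4.2  8.6] z 0.1384 v6 0.621
```

step_arm([
  {"dx":0,"dy":0,"dz":0,"rx":0,"ry":0,"rz":0,"claw":1},
])

```text
time_s: 34.7
ee_pos: [0.5974, -0.0392, 0.1384]
eef_rot: [3.141, -0.001, -0.71]
force: [-2.0, -5.0, 8.4]
grip_width: 0.0291
grip_force: 60.0
```

```bash
python3 t.py; python3 sq.py | tail -3
```

```text
-0.7098 tau [  2.34 -56.79 -31.03   1.67  -0.77   1.72] M [-0.996  0.689  0.707] F [-2.  -5.   8.4] z 0.1384 v6 -0.055
fin2 yaw(ccw) peak 64.5 [0.1  0.1  0.14 0.15 0.21 0.31 0.55 0.77 1.   0.97 0.73 0.5  0.25 0.15
 0.09 0.1  0.09 0.07 0.1  0.12 0.09 0.07 0.07 0.07 0.08 0.08 0.06 0.09
 0.09 0.05]
```

```bash
python3 t.py; python3 tilt.py; python3 door.py | grep -v boss
python3 - <<'E'
from h import *
p=viewer.camera("scene"); w=cloud(p)
for o in("socket_a","camera_mount","glue_bottle","marker","pen_torch","spare_motor"):
    for d in viewer.recognise(o,p)[:3]:
        l,t,r,b=map(int,d["rect"]); print(o,round(d["score"],2),[l,t,r,b],w[(t+b)//2,(l+r)//2].round(3))
W=w.reshape(-1,3); k=W[(np.hypot(W[:,0]-.568,W[:,1]-.2)<.03)&(W[:,2]>.066)&(W[:,2]<.08)]; print("returned top",len(k),k.mean(0))
E
```

```text
-0.7082 tau [  2.36 -56.79 -31.04   1.65  -0.77   1.03] M [-1.042  0.719  0.656] F [-2.7 -4.2  8.3] z 0.1384 v6 -0.016
n 3878 top plane slope tool x,y (deg) [-0.87  0.46] z at centre -0.0101 extent x [-0.0103  0.0105] y [-0.0106  0.0105]
scene 0.57 102 0.0842
scene 0.59 101 0.0842
scene 0.62 94 0.0843
scene 0.65 89 0.0842
scene 0.68 84 0.0844
scene 0.71 83 0.0847
wrist 0.57 217 0.0835
wrist 0.59 101 0.0836
wrist 0.62 1269 0.0837
wrist 0.65 1314 0.0837
wrist 0.68 1315 0.0837
wrist 0.71 1291 0.0839
socket_a 0.8 [225, 313, 255, 360] [0.574 0.336 0.051]
socket_a 0.69 [298, 279, 317, 321] [0.557 0.207 0.056]
socket_a 0.61 [374, 191, 392, 229] [ 0.59  -0.027  0.123]
camera_mount 0.68 [292, 249, 303, 265] [0.696 0.112 0.019]
glue_bottle 0.91 [145, 324, 167, 372] [0.649 0.445 0.047]
marker 0.62 [241, 340, 308, 380] [0.528 0.307 0.008]
pen_torch 0.62 [417, 197, 463, 228] [ 0.592 -0.254  0.016]
spare_motor 0.73 [264, 292, 276, 312] [0.639 0.229 0.008]
returned top 183 [0.56773339 0.20229138 0.07115582]
```

step_arm([
  {"dx":0,"dy":0,"dz":0.005,"rx":0,"ry":0,"rz":0.03,"claw":1},
  {"dx":0,"dy":0,"dz":0,"rx":0,"ry":0,"rz":0,"claw":1},
  {"dx":0,"dy":0,"dz":0,"rx":0,"ry":0,"rz":0,"claw":1},
])

```text
time_s: 35.7
ee_pos: [0.5978, -0.0395, 0.1384]
eef_rot: [3.141, -0.003, -0.755]
force: [-1.7, -6.8, 10.7]
grip_width: 0.029
grip_force: 60.0
```

```bash
python3 t.py; python3 sq.py | tail -3; python3 tilt.py
```

```text
-0.755 tau [  3.34 -55.09 -29.51   2.03  -0.48   0.74] M [-1.347  0.543  0.732] F [-1.7 -6.8 10.7] z 0.1384 v6 -0.002
fin2 yaw(ccw) peak 64.5 [0.11 0.07 0.09 0.1  0.14 0.19 0.33 0.78 1.   0.66 0.37 0.31 0.21 0.14
 0.07 0.1  0.06 0.04 0.05 0.03 0.03 0.02 0.04 0.05 0.04 0.04 0.04 0.08
 0.06 0.05]
n 3906 top plane slope tool x,y (deg) [-0.88  0.42] z at centre -0.01 extent x [-0.0104  0.0105] y [-0.0104  0.0105]
```

The socket has stopped turning while the tool moved on, with a steady 0.73 N·m against it. The bolt is at its stop and the socket is seated, so I'll hand in.

```bash
python3 -c "
from station import hand_in
print(hand_in())"
```

```text
the job is handed in; nothing more can be done
None
```

I handed the job in: the door is shut, the bolt is turned clockwise to what the torque shows is its stop, and the gripper still holds the fitting socket fully seated on it. The 21 mm socket is back on its tray post. One doubt remains: the socket turned about 30° further than I expected before it stopped, and I couldn't see the bolt to find out why.

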